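# Build up the counter display round a spacer

### The job

Finish the display on the dark wooden board, in this order: stand the blue spacer block snugly against the side of the black carton that faces the green mat, then stand the green carton on the mat, close against the spacer and in line with the black one, then lay the yellow box along the row, bridging both cartons and centred over the spacer, and last set the red tin upright on the middle of the yellow box. Leave everything standing by itself, with the spacer still in the gap, and do not disturb the honey jar or the two punnets.

Things in the scene. Friction and masses are not known exactly. Their poses are not given: they have to be found in the camera images.
- board: Fixed dark wooden display board, 100 (x) by 200 (y) by 20 mm high, the row of cartons runs along its y. Origin: centre of its underside. Its top is 20 mm above that. Its centre is where the spacer goes (the black carton and the mat lie at y = -45 and +45 mm from it, either way round).
- black_carton: Fixed black carton standing on one end of the board, cannot be shifted: 50 (x) by 70 (y) by 60 mm high, axes parallel to the board's. Origin: centre of its underside. 
- mat: Fixed thin light-green paper mat on the other end of the board, 66 (x) by 80 (y) by 1 mm, flat; what stands on it stands level with the board's top (it adds no height). Origin: its centre, on the board's top. Axes parallel to the board's.
- spacer: Loose wooden spacer block painted blue, standing upright: 60 (x) by 20 (y, its thickness) by 50 mm high, about 40 g. The 60 mm is longer than the cartons' 50 mm, so it sticks out 5 mm at front and back of the row and can be set down held by its two 20 mm wide ends. Origin: centre of its underside. 
- green_carton: Loose green carton with a pale green top panel: 50 (x) by 70 (y) by 60 mm high, about 160 g, stands upright as it must stand in the end. Origin: centre of its underside. 
- yellow_box: Loose yellow box, the longest: 50 (x) by 110 (y, to lie along the row) by 45 mm high, about 200 g, lies as it must lie in the end. Origin: centre of its underside. 
- red_tin: Loose round red tin with a brass-coloured disc on its lid: 52 mm across, 40 mm high, about 120 g, standing upright. Origin: centre of its underside. 
- honey_jar: Bystander: amber glass jar with brass lid, 56 mm across, 75 mm high, between the robot and the board. Origin: centre of its underside. 
- tomato_punnet: Bystander: cardboard punnet of red tomatoes, 100 (x) by 140 (y) by 56 mm high with its contents, beyond the board. Origin: centre of its underside. 
- mushroom_punnet: Bystander: wooden punnet of brown mushrooms, 100 (x) by 140 (y) by 56 mm high with its contents, beyond the board. Origin: centre of its underside. 
There are look-alikes about, which are no part of the job. Of the things like the board, leave any that is orange; of the rest the smaller one is meant.

How it is judged:
By the outcome, as a careful person would: the job done as asked, in the order asked, and still so for the second after the job is handed in, with the robot touching nothing.
It also fails if it takes over 120 s, if anything falls off the work surface, if the arm or the gripper's body presses on something with over 40 N, if the wrist force passes 120 N, or if a joint passes its speed limit or range.

### The arm

A 7-joint arm with a two-finger parallel gripper is mounted at the origin on the work surface. World frame = base frame: x ahead of the robot, y to its left, z up, the work surface at z = 0. Lengths are in m, angles in rad, forces in N, time in s.
With the tool pointing down it reaches from about 0.4 to 0.875 m from the base axis. Payload 19.3 kg.
Tool frame: the origin (TCP) lies midway between the tips of the shut fingers; the grasp point (between the pads) lies 19 mm behind it; z points along the fingers, y is the direction in which the jaws open and shut (so a half turn about z gives the same grasp; the last joint's range is limited). The gripper opens to 85 mm and grips with 20 to 120 N. Pads are 22 mm wide; open, the fingers measure 114 mm over their backs; the gripper's body (76 mm by 85 mm) begins 54 mm behind the grasp point. The pads swing forward as they close: fully open they stand 13 mm farther back than shut.
Start: joints at [1.189, 0.521, -0.036, 1.599, 0.021, 1.021, -0.113], TCP at [0.192, -0.595, 0.231] pointing down, gripper open.
Joint ranges: [-2.91, 2.91], [-0.3, 2.13], [-1.5, 1.42], [0.17, 2.43], [-1.26, 4.41], [0.16, 1.93], [-2.52, 2.52]. Speed limits (rad/s): [1.89, 1.89, 2.39, 2.39, 3.01, 3.01, 3.01].

### API

Orientations are given as a 3x3 rotation matrix whose columns are the frame's x, y, z axes.
In Python, from workcell import robot gives the robot as it stands.
- The arm moves only by the tool apply_moves, never from a script. Its argument "plan" is a list of rows, each an object with "delta_pos": the shift along the tool's x, y, z in units of 0.2 m (1.0 is 0.2 m), a list of three; "rot": the turn, a rotation vector about the tool's x, y, z in units of 0.5 rad (1.0 is 0.5 rad), a list of three; "claw": the gripper command: -1 is shut, 1 is fully open, values between are in proportion. In form: [{"delta_pos": [dx, dy, dz], "rot": [rx, ry, rz], "claw": claw}, ...]. A call has 1 to 8 rows; each row is the pose to reach, as a shift and turn from the pose commanded when the call began, along the tool's axes at that moment; what a row does not reach only later rows make up. A row lasts 1/10 s, in which the tool goes at most 50 mm and 8.59 degrees, less where a joint would pass 70% of its speed; a pose out of reach is approached as far as the arm can. A call with a number of a shift or a turn outside -1 to 1 is refused whole. A call with a gripper value outside its range is refused whole. The fingers move at their own pace and stop on an object; the grip force is fixed at half the most. Time passes only in rows, so rows that repeat a pose let the fingers close. It gives the time, the measured TCP pose, the force and the opening at its end, in the units of the state.
- robot.observe(): the state, without advancing time (a new reading comes with each control period).
- robot.get_image(name): name is "scene" or "top"; returns a dict with "frame" (400x640x3 uint8, red, green, blue), "intrinsics" (3x3 intrinsics, pixels), "R" (3x3) and "t" (3): a world point X has camera coordinates R X + t. Camera axes: x right, y down, z forward; pixel columns grow to the right and rows downward; lengths in m; the calibration is good to about 2 mm. A picture is of the moment at which its call begins. There is no depth.
- robot.sign_off(): hands the job in, once; it reports no verdict.
Trained networks look in a picture, given as the dict that the camera call returned (one of the last four; its "shot" number tells which), for a name from the list of things; names that differ only in an ending like _2 or _b are one class to them, and where a whole thing is asked for, a point or a joint stands for the part that bears it (a point fixed in the world has none). Each returns a list of dicts, best first, with "confidence" (0 to 1); they miss things now and then, are a little off and sometimes report something else, mostly with a low value. They report only what shows in the picture. A call takes as long as a camera call. They do not tell look-alikes from the thing itself.
- robot.boxes_of(picture, query): "xyz" ([x, y, z] in m, in world coordinates, good to about 4 mm: the middle of the surface that is visible of it).
The state is a dict: "clock": time; "qpos": joint angles; "qvel": joint speeds; "tau": joint torques, N m; "ee_pos": TCP position; "eef_rot": TCP orientation; "force": force on the tool from outside, world axes, zero at the start; "wrist_torque": the same for the moment, N m; "grip_width": opening from 0.0 (shut) to 1.0 (fully open).
Only numpy, scipy, OpenCV 4.12 (cv2) and the standard library are available. Lean on these libraries where they do the work, as an engineer would, in place of code of your own. Each camera call takes 0.05 s, during which the arm holds its last target.

## Working session

There is one attempt and no reset: what is moved stays moved. The work goes in short steps, Python scripts to look and compute and a tool call to move; the robot and the scene stay as the last step left them, time stands still between calls to the robot, and variables do not carry over. Pictures are saved under pics/ and viewed, and the job is handed in when it is done.

Besides the shell and the picture viewer there is one more tool, called after ">>>" by a JSON object that holds its "name" and its "arguments", one argument or row to a line. apply_moves: Moves the arm, as the interface text tells. Shifts and turns lie within -1 to 1; 1 stands for 0.2 m of shift or 0.5 rad of turn. Its arguments: {"type":"object","properties":{"plan":{"type":"array"}},"required":["plan"]}

```bash
mkdir -p pics; ls
cat > h.py <<'E'
import numpy as np, cv2
from workcell import robot
def save(n,im,s=1):
    im=cv2.cvtColor(im,cv2.COLOR_RGB2BGR)
    if s!=1: im=cv2.resize(im,None,fx=s,fy=s,interpolation=cv2.INTER_CUBIC)
    cv2.imwrite(f'pics/{n}.png',im)
def ray(p,u,v,z):
    K=np.array(p['intrinsics']);R=np.array(p['R']);t=np.array(p['t'])
    C=-R.T@t; d=R.T@np.linalg.inv(K)@np.array([u,v,1.])
    return C+d*(z-C[2])/d[2]
def proj(p,X):
    K=np.array(p['intrinsics']);R=np.array(p['R']);t=np.array(p['t'])
    c=K@(R@np.array(X)+t); return c[:2]/c[2]
E
python3 - <<'E'
from h import *
s=robot.observe(); print({k:np.round(v,3).tolist() for k,v in s.items()})
for n in ['scene','top']:
    p=robot.get_image(n); save(n+'0',p['frame'],1.25)
    print(n,np.round(p['intrinsics'],1).tolist(),np.round(-np.array(p['R']).T@p['t'],3))
    for q in ['board','black_carton','mat','spacer','green_carton','yellow_box','red_tin','honey_jar','tomato_punnet','mushroom_punnet']:
        for d in robot.boxes_of(p,q): print(q,np.round(d['xyz'],3),round(d['confidence'],2),np.round(proj(p,d['xyz'])*1.25))
E
```

```text
pics
{'clock': 0.0, 'qpos': [1.189, 0.522, -0.036, 1.6, 0.021, 1.021, -0.113], 'qvel': [0.002, -0.002, -0.001, 0.001, -0.001, -0.001, -0.0], 'tau': [-0.0, -92.711, 1.98, -36.993, 0.018, 0.008, -0.0], 'ee_pos': [0.192, -0.595, 0.231], 'eef_rot': [[0.952, 0.307, -0.0], [0.307, -0.952, 0.001], [-0.0, -0.001, -1.0]], 'force': [0.583, 0.015, 0.068], 'wrist_torque': [0.015, 0.056, 0.022], 'grip_width': 1.0}
scene [[493.6, 0.0, 320.8], [0.0, 493.6, 199.0], [0.0, 0.0, 1.0]] [1.682 0.592 1.04 ]
board [0.317 0.575 0.028] 0.94 [598. 261.]
board [0.61  0.055 0.024] 0.92 [371. 275.]
board [0.22  0.279 0.02 ] 0.67 [500. 217.]
black_carton [0.608 0.084 0.069] 0.55 [382. 264.]
mat [ 0.559 -0.015  0.022] 0.75 [356. 257.]
spacer [0.594 0.371 0.034] 0.84 [493. 303.]
green_carton [ 0.409 -0.296  0.046] 0.57 [293. 197.]
yellow_box [0.422 0.284 0.047] 0.65 [481. 249.]
red_tin [ 0.568 -0.365  0.038] 0.46 [242. 222.]
honey_jar [ 0.404 -0.013  0.052] 0.56 [381. 217.]
tomato_punnet [ 0.805 -0.16   0.043] 0.97 [255. 293.]
mushroom_punnet [0.801 0.192 0.045] 0.83 [389. 335.]
mushroom_punnet [0.593 0.367 0.039] 0.55 [492. 301.]
top [[512.7, 0.0, 317.1], [0.0, 512.7, 197.5], [0.0, 0.0, 1.0]] [0.325 0.097 1.578]
board [0.573 0.038 0.024] 0.93 [411. 216.]
board [0.294 0.563 0.026] 0.86 [194. 334.]
board [0.207 0.274 0.021] 0.62 [315. 369.]
black_carton [0.594 0.074 0.078] 0.69 [397. 204.]
mat [ 0.556 -0.001  0.021] 0.96 [427. 223.]
mat [ 0.398 -0.307  0.056] 0.53 [558. 285.]
green_carton [ 0.396 -0.305  0.059] 0.55 [557. 286.]
yellow_box [0.4   0.273 0.046] 0.83 [314. 287.]
red_tin [ 0.555 -0.363  0.042] 0.66 [576. 220.]
red_tin [ 0.398 -0.304  0.059] 0.53 [557. 285.]
honey_jar [ 0.384 -0.023  0.073] 0.64 [439. 292.]
tomato_punnet [ 0.781 -0.177  0.043] 0.69 [497. 130.]
mushroom_punnet [0.779 0.189 0.048] 0.77 [348. 132.]
```

View pics/top0.png

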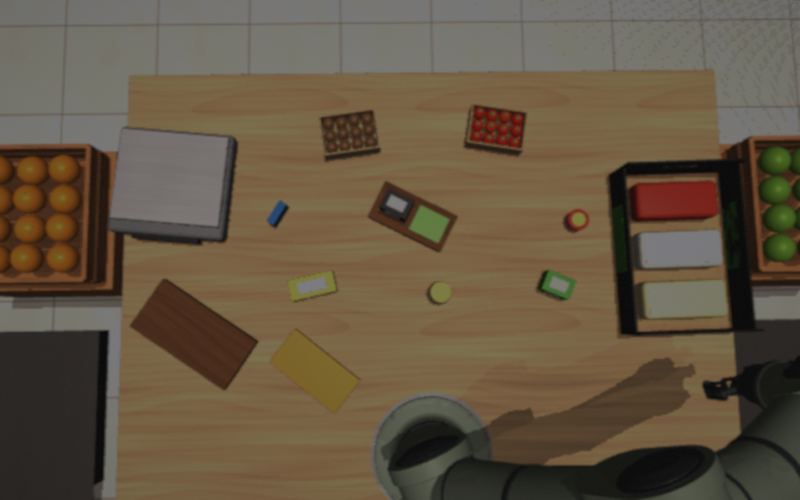

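View pics/scene0.png

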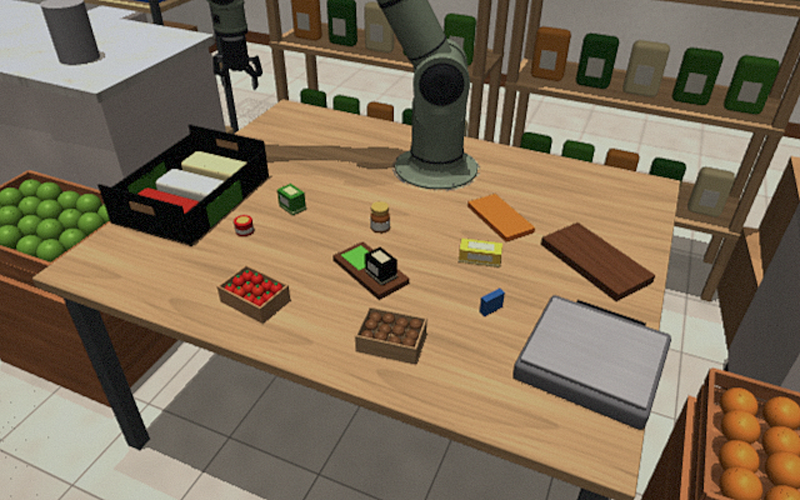

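The board candidates in the top view are the orange one at (315,369), the large dark one at (194,334), and the small dark one at (411,216) that carries the black carton and mat. Orange is excluded, and of the other two the smaller is meant, so it's the one at (411,216). I'll confirm that in an enlarged crop.

```bash
cat > grab.py <<'E'
from h import *
import pickle,sys
def avg(n,k=6):
    fs=[]
    for i in range(k):
        p=robot.get_image(n); fs.append(p['frame'].astype(float))
    q={a:np.array(p[a]) for a in ['intrinsics','R','t']}
    q['frame']=np.mean(fs,0); return q
if __name__=='__main__':
    d={n:avg(n) for n in ['scene','top']}
    pickle.dump(d,open(sys.argv[1],'wb'))
E
python3 grab.py a.pkl
python3 - <<'E'
from h import *; import pickle
d=pickle.load(open('a.pkl','rb'))
def crop(n,c,w=24,h=24,s=8,g=1.8):
    f=d[n]['frame']; u,v=int(c[0]/1.25),int(c[1]/1.25)
    c=np.clip(f[v-h:v+h,u-w:u+w]*g,0,255).astype(np.uint8); 
    return cv2.resize(c,None,fx=s,fy=s,interpolation=cv2.INTER_NEAREST)
row=lambda n,cs,g:np.hstack([crop(n,c,24,24,5,g) for c in cs])
T=row('top',[(277,213),(313,287),(557,285)],2.2);T2=np.hstack([crop('top',(577,220),24,24,5,2.2),crop('top',(412,216),48,24,5,2.2)])
save('c1',np.vstack([T,T2]))
T=row('scene',[(491,303),(481,252),(291,199)],1.3);T2=np.hstack([crop('scene',(243,225),24,24,5,1.3),crop('scene',(371,270),48,24,5,1.3)])
save('c2',np.vstack([T,T2]))
E
```

```text
(no output)
```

View pics/c1.png

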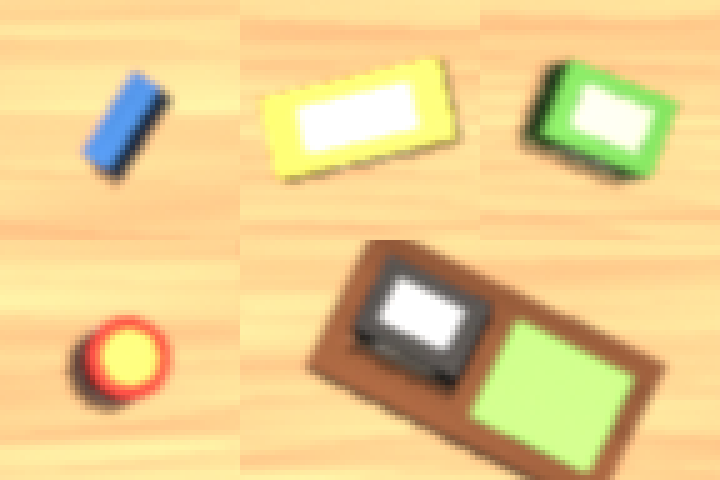

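View pics/c2.png

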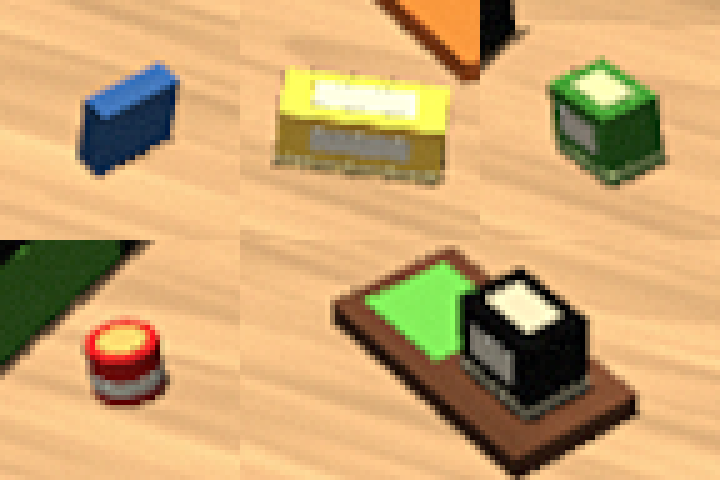

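```bash
cat > fit.py <<'E'
from h import *
import pickle
from scipy.optimize import minimize
from scipy.ndimage import gaussian_filter
S=8
def boxfaces(x,y,yaw,z,dx,dy,h):
    c,s=np.cos(yaw),np.sin(yaw); R=np.array([[c,-s,0],[s,c,0],[0,0,1]])
    P=lambda a,b,k:np.array([x,y,z])+R@np.array([a*dx/2,b*dy/2,k*h])
    F=[]
    for n,q in [((1,0,0),[(1,-1,0),(1,1,0),(1,1,1),(1,-1,1)]),((-1,0,0),[(-1,-1,0),(-1,1,0),(-1,1,1),(-1,-1,1)]),
                ((0,1,0),[(1,1,0),(-1,1,0),(-1,1,1),(1,1,1)]),((0,-1,0),[(1,-1,0),(-1,-1,0),(-1,-1,1),(1,-1,1)]),
                ((0,0,1),[(1,1,1),(-1,1,1),(-1,-1,1),(1,-1,1)])]:
        F.append((R@np.array(n,float),np.array([P(*k) for k in q])))
    return F
def label(x,y,yaw,z,dx,dy): return [boxfaces(x,y,yaw,z,dx,dy,0)[4]]
def cyl(x,y,r,h):
    F=[]; a=np.linspace(0,2*np.pi,41)[:-1]
    ring=np.stack([x+r*np.cos(a),y+r*np.sin(a),0*a],1)
    hull=np.vstack([ring,ring+[0,0,h]])
    return [('hull',hull),(np.array([0,0,1.]),ring+[0,0,h])]
def render(p,faces,win):
    u0,v0,w,h=win; lab=np.zeros((h*S,w*S),np.uint8)
    C=-p['R'].T@p['t']
    for i,(n,q) in enumerate(faces):
        if not isinstance(n,str) and n@(C-q[0])<=0: continue
        c=(p['R']@q.T).T+p['t']; uv=(p['intrinsics']@c.T).T; uv=uv[:,:2]/uv[:,2:]
        # pixel centre convention: pixel i centre at i
        xy=((uv-[u0,v0]+0.5)*S-0.5)
        if isinstance(n,str): xy=cv2.convexHull(xy.astype(np.float32))[:,0]
        cv2.fillConvexPoly(lab,np.round(xy*16).astype(np.int32),i+1,shift=4)
    A=[]
    for i in range(len(faces)+1):
        m=(lab==i)
        if m.any():
            A.append(gaussian_filter(m.reshape(h,S,w,S).mean((1,3)),0.5).ravel())
    return np.array(A).T
def cost(p,faces,win):
    A=render(p,faces,win); u0,v0,w,h=win
    I=p['frame'][v0:v0+h,u0:u0+w].reshape(-1,3)
    I=I/I.std()
    c=np.linalg.lstsq(A,I,rcond=None)[0]
    r=np.abs(A@c-I); r=np.minimum(r,1.5)
    return (r**2).mean()
def model(name,v):
    x,y=v[:2]; yaw=v[2] if len(v)>2 else 0
    if name=='spacer': return boxfaces(x,y,yaw,0,.06,.02,.05)
    if name=='green_carton': return boxfaces(x,y,yaw,0,.05,.07,.06)+label(x,y,yaw,.06,.03,.04)
    if name=='yellow_box': return boxfaces(x,y,yaw,0,.05,.11,.045)+label(x,y,yaw,.045,.026,.066)
    if name=='red_tin': return cyl(x,y,.026,.04)+[cyl(x,y,.019,.04)[1]]
    if name=='honey_jar': return cyl(x,y,.028,.075)
    if name=='board':
        c,s=np.cos(yaw),np.sin(yaw); cx,cy=x-s*.045,y+c*.045; mx,my=x+s*.045,y-c*.045
        return boxfaces(x,y,yaw,0,.1,.2,.02)+label(mx,my,yaw,.02,.066,.08)+boxfaces(cx,cy,yaw,.02,.05,.07,.06)+label(cx,cy,yaw,.08,.03,.042)
def fit(d,name,v0,cams=('top','scene'),pad=9):
    wins={}
    for n in cams:
        pts=np.vstack([q for _,q in model(name,v0)])
        uv=np.array([proj(d[n],q) for q in pts]); a=np.floor(uv.min(0)-pad).astype(int); b=np.ceil(uv.max(0)+pad).astype(int)
        wins[n]=(a[0],a[1],b[0]-a[0],b[1]-a[1])
    f=lambda v:sum(cost(d[n],model(name,v),wins[n]) for n in cams)
    best=None
    k=len(v0); st=np.array([.008,.008,.15][:k])
    for sg in ([1,1,1],[-1,1,-1],[1,-1,.5]):
        sim=np.vstack([v0]+[np.array(v0)+np.eye(k)[i]*st[i]*sg[i] for i in range(k)])
        r=minimize(f,v0,method='Nelder-Mead',options=dict(initial_simplex=sim,xatol=1e-4,fatol=1e-6))
        if best is None or r.fun<best.fun: best=r
    return best.x,best.fun
E
cat > run1.py <<'E'
from fit import *
d=pickle.load(open('a.pkl','rb'))
G={'board':[.585,.045,-.43],'spacer':[.585,.37,-.5],'yellow_box':[.40,.275,.15],'green_carton':[.40,-.305,-.4],'red_tin':[.558,-.365]}
for n,v in G.items():
    for cams in (('top','scene'),('top',),('scene',)):
        x,c=fit(d,n,v,cams); print(n,cams,np.round(x,4),round(c,4))
E
python3 run1.py
```

```text
board ('top', 'scene') [ 0.5741  0.0344 -0.4788] 0.1055
board ('top',) [ 0.5748  0.0351 -0.474 ] 0.0156
board ('scene',) [ 0.5728  0.033  -0.4827] 0.0805
spacer ('top', 'scene') [ 0.5825  0.3649 -0.5275] 0.0747
spacer ('top',) [ 0.5827  0.3658 -0.5569] 0.026
spacer ('scene',) [ 0.5809  0.3639 -0.5156] 0.0316
yellow_box ('top', 'scene') [0.4053 0.2796 0.2179] 0.1765
yellow_box ('top',) [0.4058 0.2803 0.2189] 0.0216
yellow_box ('scene',) [0.4039 0.2788 0.226 ] 0.1485
green_carton ('top', 'scene') [ 0.3987 -0.3086 -0.4143] 0.1162
green_carton ('top',) [ 0.3986 -0.3078 -0.3983] 0.0344
green_carton ('scene',) [ 0.3984 -0.3103 -0.4265] 0.0716
red_tin ('top', 'scene') [ 0.5581 -0.3685] 0.3108
red_tin ('top',) [ 0.5577 -0.3678] 0.0321
red_tin ('scene',) [ 0.5576 -0.3694] 0.2738
```

The fits agree: the cameras differ by about 2 mm, heights and sizes match, and everything is in reach. The crops confirm the board is the small dark one with the mat and black carton. Next is planning the moves.

```bash
cat > plan.py <<'E'
from h import *
import sys
def steps(wps,pose=None):
    """wps: list of (x,y,z,psi). prints units for each call"""
    if pose is None:
        s=robot.observe(); p=np.array(s['ee_pos']);R=np.array(s['eef_rot'])
        print('t',round(s['clock'],2),'at',np.round(p,4),'psi',round(float(np.arctan2(R[1,0],R[0,0])),4),'tilt',np.round(R[:2,2],4),'F',np.round(s['force'],1),'w',round(float(s['grip_width']),3))
    for w in wps:
        c,si=np.cos(w[3]),np.sin(w[3]); Rt=np.array([[c,si,0],[si,-c,0],[0,0,-1]])
        d=R.T@(np.array(w[:3])-p)/.2; r=cv2.Rodrigues(R.T@Rt)[0].ravel()/.5
        print('->',w,'d',np.round(d,3).tolist(),'r',np.round(r,3).tolist(),'BAD' if max(abs(d).max(),abs(r).max())>1 else '', 'rows',round(max(np.linalg.norm(d)*.2/.05,np.linalg.norm(r)*.5/.15),1))
        p=np.array(w[:3]);R=Rt
E
python3 -c "
from plan import *
steps([(.33,-.47,.27,.5),(.47,-.30,.27,.7),(.52,-.11,.25,.85),(.55,.09,.25,.95),(.58,.26,.25,1.044),(.582,.365,.15,1.044)])"
```

```text
t 1.7 at [ 0.1917 -0.5949  0.2313] psi 0.3118 tilt [-0.  0.] F [ 0.4  0.1 -0.5] w 0.996
-> (0.33, -0.47, 0.27, 0.5) d [0.85, -0.382, -0.194] r [-0.0, 0.0, -0.376]  rows 3.8
-> (0.47, -0.3, 0.27, 0.7) d [1.022, -0.41, 0.0] r [0.0, 0.0, -0.4] BAD rows 4.4
-> (0.52, -0.11, 0.25, 0.85) d [0.803, -0.566, 0.1] r [0.0, 0.0, -0.3]  rows 3.9
-> (0.55, 0.09, 0.25, 0.95) d [0.85, -0.547, 0.0] r [0.0, 0.0, -0.2]  rows 4.0
-> (0.58, 0.26, 0.25, 1.044) d [0.779, -0.372, 0.0] r [0.0, 0.0, -0.188]  rows 3.5
-> (0.582, 0.365, 0.15, 1.044) d [0.459, -0.255, 0.5] r [0.0, 0.0, 0.0]  rows 2.9
```

>>> {"name": "apply_moves", "arguments": {
  "plan": [
    {"delta_pos":[0.85,-0.38,-0.19],"rot":[0,0,-0.376],"claw":1},
    {"delta_pos":[0.85,-0.38,-0.19],"rot":[0,0,-0.376],"claw":1},
    {"delta_pos":[0.85,-0.38,-0.19],"rot":[0,0,-0.376],"claw":1},
    {"delta_pos":[0.85,-0.38,-0.19],"rot":[0,0,-0.376],"claw":1},
    {"delta_pos":[0.85,-0.38,-0.19],"rot":[0,0,-0.376],"claw":1},
    {"delta_pos":[0.85,-0.38,-0.19],"rot":[0,0,-0.376],"claw":1}
  ]
}}

```text
clock: 2.3
ee_pos: [0.3308, -0.47, 0.2696]
eef_rot: [[0.877, 0.481, 0.0], [0.481, -0.877, -0.001], [-0.0, 0.001, -1.0]]
force: [-1.0, -0.7, -1.3]
grip_width: 1.001
```

>>> {"name": "apply_moves", "arguments": {
  "plan": [
    {"delta_pos":[1.0,-0.41,0],"rot":[0,0,-0.4],"claw":1},
    {"delta_pos":[1.0,-0.41,0],"rot":[0,0,-0.4],"claw":1},
    {"delta_pos":[1.0,-0.41,0],"rot":[0,0,-0.4],"claw":1},
    {"delta_pos":[1.0,-0.41,0],"rot":[0,0,-0.4],"claw":1},
    {"delta_pos":[1.0,-0.41,0],"rot":[0,0,-0.4],"claw":1},
    {"delta_pos":[1.0,-0.41,0],"rot":[0,0,-0.4],"claw":1}
  ]
}}

```text
clock: 2.9
ee_pos: [0.4675, -0.3012, 0.269]
eef_rot: [[0.763, 0.646, -0.0], [0.646, -0.763, 0.001], [0.0, -0.001, -1.0]]
force: [-0.3, -0.9, -1.3]
grip_width: 1.004
```

>>> {"name": "apply_moves", "arguments": {
  "plan": [
    {"delta_pos":[0.8,-0.57,0.1],"rot":[0,0,-0.3],"claw":1},
    {"delta_pos":[0.8,-0.57,0.1],"rot":[0,0,-0.3],"claw":1},
    {"delta_pos":[0.8,-0.57,0.1],"rot":[0,0,-0.3],"claw":1},
    {"delta_pos":[0.8,-0.57,0.1],"rot":[0,0,-0.3],"claw":1},
    {"delta_pos":[0.8,-0.57,0.1],"rot":[0,0,-0.3],"claw":1},
    {"delta_pos":[0.8,-0.57,0.1],"rot":[0,0,-0.3],"claw":1}
  ]
}}

```text
clock: 3.5
ee_pos: [0.5151, -0.1134, 0.249]
eef_rot: [[0.661, 0.751, -0.001], [0.751, -0.661, -0.0], [-0.001, -0.0, -1.0]]
force: [-0.4, -0.2, 0.6]
grip_width: 1.002
```

>>> {"name": "apply_moves", "arguments": {
  "plan": [
    {"delta_pos":[0.85,-0.55,0],"rot":[0,0,-0.2],"claw":1},
    {"delta_pos":[0.85,-0.55,0],"rot":[0,0,-0.2],"claw":1},
    {"delta_pos":[0.85,-0.55,0],"rot":[0,0,-0.2],"claw":1},
    {"delta_pos":[0.85,-0.55,0],"rot":[0,0,-0.2],"claw":1},
    {"delta_pos":[0.85,-0.55,0],"rot":[0,0,-0.2],"claw":1},
    {"delta_pos":[0.85,-0.55,0],"rot":[0,0,-0.2],"claw":1}
  ]
}}

```text
clock: 4.1
ee_pos: [0.5453, 0.0868, 0.249]
eef_rot: [[0.583, 0.813, -0.0], [0.813, -0.583, -0.001], [-0.001, -0.0, -1.0]]
force: [-1.1, -1.4, 0.1]
grip_width: 1.0
```

>>> {"name": "apply_moves", "arguments": {
  "plan": [
    {"delta_pos":[0.78,-0.37,0],"rot":[0,0,-0.19],"claw":1},
    {"delta_pos":[0.78,-0.37,0],"rot":[0,0,-0.19],"claw":1},
    {"delta_pos":[0.78,-0.37,0],"rot":[0,0,-0.19],"claw":1},
    {"delta_pos":[0.78,-0.37,0],"rot":[0,0,-0.19],"claw":1},
    {"delta_pos":[0.78,-0.37,0],"rot":[0,0,-0.19],"claw":1},
    {"delta_pos":[0.78,-0.37,0],"rot":[0,0,-0.19],"claw":1}
  ]
}}

```text
clock: 4.7
ee_pos: [0.5766, 0.2551, 0.2489]
eef_rot: [[0.505, 0.863, -0.0], [0.863, -0.505, -0.001], [-0.001, 0.001, -1.0]]
force: [-0.2, -0.9, 0.6]
grip_width: 0.999
```

```bash
python3 -c "
from plan import *
steps([(.582,.365,.12,1.04),(.582,.365,.006,1.04)])"
```

```text
t 4.7 at [0.5766 0.2551 0.2489] psi 1.0419 tilt [-0.0002 -0.0015] F [-0.2 -0.9  0.6] w 0.999
-> (0.582, 0.365, 0.12, 1.04) d [0.489, -0.254, 0.644] r [0.001, 0.003, 0.004]  rows 3.4
-> (0.582, 0.365, 0.006, 1.04) d [0.0, 0.0, 0.57] r [0.0, 0.0, 0.0]  rows 2.3
```

>>> {"name": "apply_moves", "arguments": {
  "plan": [
    {"delta_pos":[0.489,-0.254,0.64],"rot":[0,0,0],"claw":1},
    {"delta_pos":[0.489,-0.254,0.64],"rot":[0,0,0],"claw":1},
    {"delta_pos":[0.489,-0.254,0.64],"rot":[0,0,0],"claw":1},
    {"delta_pos":[0.489,-0.254,0.64],"rot":[0,0,0],"claw":1},
    {"delta_pos":[0.489,-0.254,0.64],"rot":[0,0,0],"claw":1},
    {"delta_pos":[0.489,-0.254,0.64],"rot":[0,0,0],"claw":1}
  ]
}}

```text
clock: 5.3
ee_pos: [0.5822, 0.3656, 0.1223]
eef_rot: [[0.504, 0.864, 0.001], [0.864, -0.504, -0.001], [-0.0, 0.001, -1.0]]
force: [0.8, 0.0, -0.2]
grip_width: 1.0
```

```bash
python3 -c "
from plan import *
steps([(.582,.365,.005,1.04)])
p=robot.get_image('scene');f=p['frame'];u,v=map(int,proj(p,[.582,.365,.03]));save('s1',f[v-60:v+40,u-60:u+60],5)"
```

```text
t 5.3 at [0.5822 0.3656 0.1223] psi 1.0423 tilt [ 0.0011 -0.0008] F [ 0.8  0.  -0.2] w 1.0
-> (0.582, 0.365, 0.005, 1.04) d [-0.003, -0.0, 0.586] r [0.003, 0.0, 0.005]  rows 2.3
```

View pics/s1.png

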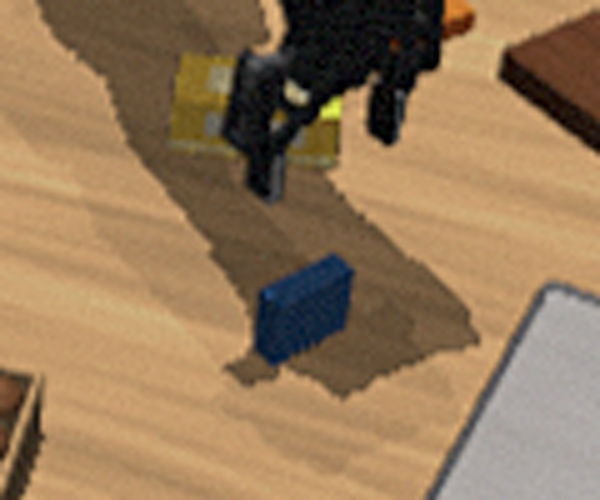

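The jaws are in line with the spacer's long side: fingers at about (265,180) and (385,125), spacer at (305,310) in the crop. Descending and gripping.

>>> {"name": "apply_moves", "arguments": {
  "plan": [
    {"delta_pos":[0,0,0.4],"rot":[0,0,0],"claw":1},
    {"delta_pos":[0,0,0.5],"rot":[0,0,0],"claw":1},
    {"delta_pos":[0,0,0.586],"rot":[0,0,0],"claw":1},
    {"delta_pos":[0,0,0.586],"rot":[0,0,0],"claw":1},
    {"delta_pos":[0,0,0.586],"rot":[0,0,0],"claw":1}
  ]
}}

```text
clock: 5.85
ee_pos: [0.5822, 0.3682, 0.0067]
eef_rot: [[0.503, 0.864, 0.002], [0.864, -0.503, 0.001], [0.002, 0.001, -1.0]]
force: [0.2, 0.2, -0.0]
grip_width: 1.0
```

>>> {"name": "apply_moves", "arguments": {
  "plan": [
    {"delta_pos":[0,0,0],"rot":[0,0,0],"claw":-1},
    {"delta_pos":[0,0,0],"rot":[0,0,0],"claw":-1},
    {"delta_pos":[0,0,0],"rot":[0,0,0],"claw":-1},
    {"delta_pos":[0,0,0],"rot":[0,0,0],"claw":-1},
    {"delta_pos":[0,0,0],"rot":[0,0,0],"claw":-1},
    {"delta_pos":[0,0,0],"rot":[0,0,0],"claw":-1}
  ]
}}

```text
clock: 6.45
ee_pos: [0.5819, 0.3685, 0.0065]
eef_rot: [[0.502, 0.865, 0.003], [0.865, -0.502, 0.001], [0.002, 0.002, -1.0]]
force: [-1.5, -3.5, 14.5]
grip_width: 0.696
```

>>> {"name": "apply_moves", "arguments": {
  "plan": [
    {"delta_pos":[0,0,-0.2],"rot":[0,0,0],"claw":-1},
    {"delta_pos":[0,0,-0.5],"rot":[0,0,0],"claw":-1},
    {"delta_pos":[0,0,-0.75],"rot":[0,0,0],"claw":-1},
    {"delta_pos":[0,0,-0.75],"rot":[0,0,0],"claw":-1},
    {"delta_pos":[0,0,-0.75],"rot":[0,0,0],"claw":-1}
  ]
}}

```text
clock: 6.95
ee_pos: [0.5819, 0.3687, 0.1574]
eef_rot: [[0.502, 0.865, 0.004], [0.865, -0.502, 0.003], [0.004, 0.002, -1.0]]
force: [-0.2, -0.4, -1.1]
grip_width: 0.696
```

```bash
python3 -c "
from plan import *
steps([(.58,.19,.155,1.093),(.578,.04,.155,1.093)])
p=robot.get_image('scene');f=p['frame'];u,v=map(int,proj(p,[.582,.365,.17]));save('s2',f[v-60:v+40,u-60:u+60],5)"
```

```text
t 6.95 at [0.5819 0.3687 0.1574] psi 1.0445 tilt [0.0042 0.0025] F [-0.2 -0.4 -1.1] w 0.696
-> (0.58, 0.19, 0.155, 1.093) d [-0.777, 0.441, 0.01] r [0.005, -0.008, -0.097]  rows 3.6
-> (0.578, 0.04, 0.155, 1.093) d [-0.671, 0.336, 0.0] r [0.0, 0.0, 0.0]  rows 3.0
```

View pics/s2.png

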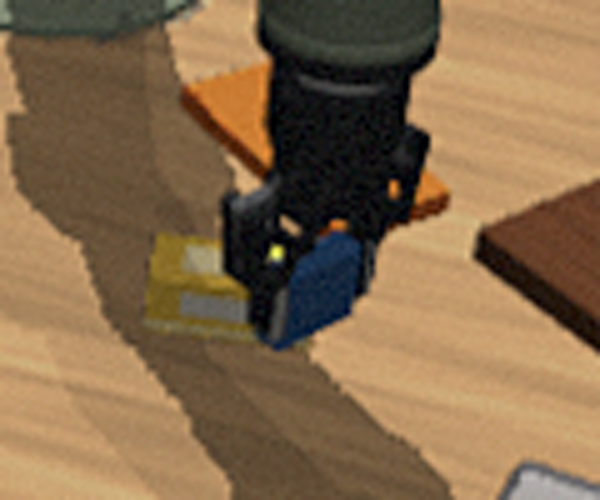

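>>> {"name": "apply_moves", "arguments": {
  "plan": [
    {"delta_pos":[-0.4,0.22,0],"rot":[0,0,-0.05],"claw":-1},
    {"delta_pos":[-0.777,0.441,0.01],"rot":[0,0,-0.097],"claw":-1},
    {"delta_pos":[-0.777,0.441,0.01],"rot":[0,0,-0.097],"claw":-1},
    {"delta_pos":[-0.777,0.441,0.01],"rot":[0,0,-0.097],"claw":-1},
    {"delta_pos":[-0.777,0.441,0.01],"rot":[0,0,-0.097],"claw":-1},
    {"delta_pos":[-0.777,0.441,0.01],"rot":[0,0,-0.097],"claw":-1}
  ]
}}

```text
clock: 7.6
ee_pos: [0.5786, 0.189, 0.1511]
eef_rot: [[0.46, 0.888, -0.002], [0.888, -0.46, -0.0], [-0.001, -0.001, -1.0]]
force: [-0.2, 1.0, -0.9]
grip_width: 0.695
```

```bash
python3 -c "
from plan import *
steps([(.5735,.0333,.12,1.093)])"
```

```text
t 7.6 at [0.5786 0.189  0.1511] psi 1.0924 tilt [-0.0015 -0.0002] F [-0.2  1.  -0.9] w 0.695
-> (0.5735, 0.0333, 0.12, 1.093) d [-0.703, 0.336, 0.156] r [-0.003, 0.002, -0.001]  rows 3.2
```

>>> {"name": "apply_moves", "arguments": {
  "plan": [
    {"delta_pos":[-0.4,0.19,0.05],"rot":[0,0,0],"claw":-1},
    {"delta_pos":[-0.703,0.336,0.15],"rot":[0,0,0],"claw":-1},
    {"delta_pos":[-0.703,0.336,0.15],"rot":[0,0,0],"claw":-1},
    {"delta_pos":[-0.703,0.336,0.15],"rot":[0,0,0],"claw":-1},
    {"delta_pos":[-0.703,0.336,0.15],"rot":[0,0,0],"claw":-1},
    {"delta_pos":[-0.703,0.336,0.15],"rot":[0,0,0],"claw":-1}
  ]
}}

```text
clock: 8.2
ee_pos: [0.5742, 0.0358, 0.1219]
eef_rot: [[0.458, 0.889, -0.0], [0.889, -0.458, 0.001], [0.001, -0.001, -1.0]]
force: [0.1, -0.1, 0.5]
grip_width: 0.692
```

```bash
python3 -c "
from plan import *
steps([(.5735,.0333,.04,1.093)])
p=robot.get_image('scene');f=p['frame'];u,v=map(int,proj(p,[.574,.034,.09]));save('s3',f[v-50:v+50,u-60:u+60],5)"
```

```text
t 8.2 at [0.5742 0.0358 0.1219] psi 1.0953 tilt [-0.0002  0.0012] F [ 0.1 -0.1  0.5] w 0.692
-> (0.5735, 0.0333, 0.04, 1.093) d [-0.013, 0.003, 0.41] r [-0.002, -0.002, 0.005]  rows 1.6
```

View pics/s3.png

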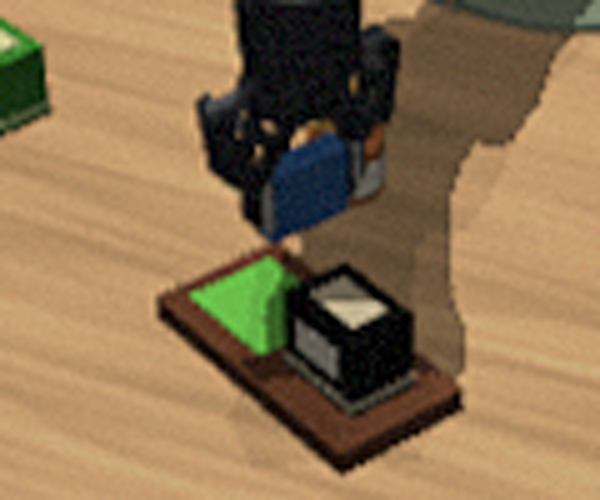

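>>> {"name": "apply_moves", "arguments": {
  "plan": [
    {"delta_pos":[-0.022,0.003,0],"rot":[0,0,0.005],"claw":-1},
    {"delta_pos":[-0.022,0.003,0.1],"rot":[0,0,0.005],"claw":-1},
    {"delta_pos":[-0.022,0.003,0.25],"rot":[0,0,0.005],"claw":-1},
    {"delta_pos":[-0.022,0.003,0.39],"rot":[0,0,0.005],"claw":-1},
    {"delta_pos":[-0.022,0.003,0.39],"rot":[0,0,0.005],"claw":-1},
    {"delta_pos":[-0.022,0.003,0.39],"rot":[0,0,0.005],"claw":-1}
  ]
}}

```text
clock: 8.85
ee_pos: [0.5727, 0.0302, 0.0446]
eef_rot: [[0.461, 0.887, -0.0], [0.887, -0.461, 0.0], [0.0, -0.0, -1.0]]
force: [-0.2, 0.3, -0.2]
grip_width: 0.694
```

```bash
python3 -c "
from plan import *
steps([(.5725,.0316,.0275,1.093)])
p=robot.get_image('scene');f=p['frame'];u,v=map(int,proj(p,[.574,.034,.06]));save('s4',f[v-40:v+40,u-50:u+50],6)"
```

```text
t 8.85 at [0.5727 0.0302 0.0446] psi 1.0918 tilt [-0.0003  0.0002] F [-0.2  0.3 -0.2] w 0.694
-> (0.5725, 0.0316, 0.0275, 1.093) d [0.006, -0.004, 0.086] r [-0.001, -0.0, -0.002]  rows 0.3
```

View pics/s4.png

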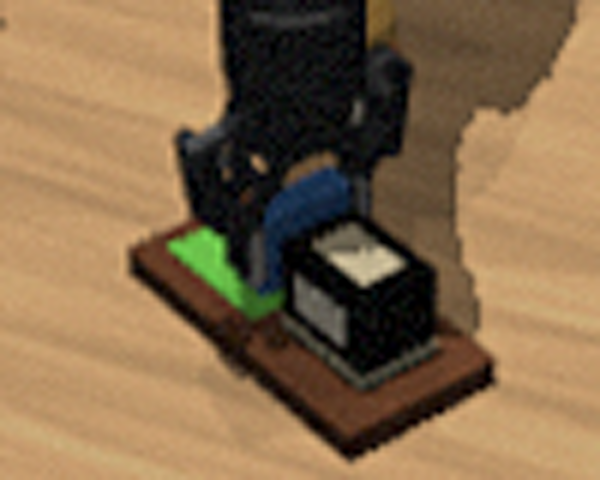

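>>> {"name": "apply_moves", "arguments": {
  "plan": [
    {"delta_pos":[0.006,-0.004,0.05],"rot":[0,0,0],"claw":-1},
    {"delta_pos":[0.006,-0.004,0.084],"rot":[0,0,0],"claw":-1},
    {"delta_pos":[0.006,-0.004,0.084],"rot":[0,0,0],"claw":-1},
    {"delta_pos":[0.006,-0.004,0.084],"rot":[0,0,0],"claw":-1}
  ]
}}

```text
clock: 9.3
ee_pos: [0.5724, 0.0309, 0.0273]
eef_rot: [[0.462, 0.887, -0.0], [0.887, -0.462, -0.0], [-0.0, -0.0, -1.0]]
force: [0.0, 0.4, -1.0]
grip_width: 0.695
```

>>> {"name": "apply_moves", "arguments": {
  "plan": [
    {"delta_pos":[0.008,0,0],"rot":[0,0,0],"claw":-1},
    {"delta_pos":[0.016,0,0],"rot":[0,0,0],"claw":-1},
    {"delta_pos":[0.016,0,0],"rot":[0,0,0],"claw":-1},
    {"delta_pos":[0.016,0,0],"rot":[0,0,0],"claw":-1}
  ]
}}

```text
clock: 9.7
ee_pos: [0.5739, 0.0337, 0.0273]
eef_rot: [[0.462, 0.887, -0.0], [0.887, -0.462, 0.0], [-0.0, -0.0, -1.0]]
force: [-0.3, 0.4, -0.4]
grip_width: 0.696
```

>>> {"name": "apply_moves", "arguments": {
  "plan": [
    {"delta_pos":[0.005,0,0],"rot":[0,0,0],"claw":-1},
    {"delta_pos":[0.008,0,0],"rot":[0,0,0],"claw":-1},
    {"delta_pos":[0.008,0,0],"rot":[0,0,0],"claw":-1}
  ]
}}

```text
clock: 10.0
ee_pos: [0.5747, 0.0352, 0.0273]
eef_rot: [[0.462, 0.887, 0.0], [0.887, -0.462, 0.0], [0.0, -0.0, -1.0]]
force: [0.3, -0.6, -0.4]
grip_width: 0.696
```

>>> {"name": "apply_moves", "arguments": {
  "plan": [
    {"delta_pos":[0.004,0,0],"rot":[0,0,0],"claw":-1},
    {"delta_pos":[0.006,0,0],"rot":[0,0,0],"claw":-1},
    {"delta_pos":[0.006,0,0],"rot":[0,0,0],"claw":-1}
  ]
}}

```text
clock: 10.3
ee_pos: [0.5753, 0.0363, 0.0273]
eef_rot: [[0.462, 0.887, 0.0], [0.887, -0.462, 0.0], [0.0, -0.0, -1.0]]
force: [-0.6, -0.4, -1.2]
grip_width: 0.696
```

>>> {"name": "apply_moves", "arguments": {
  "plan": [
    {"delta_pos":[0.003,0,0],"rot":[0,0,0],"claw":-1},
    {"delta_pos":[0.006,0,0],"rot":[0,0,0],"claw":-1},
    {"delta_pos":[0.006,0,0],"rot":[0,0,0],"claw":-1}
  ]
}}

```text
clock: 10.6
ee_pos: [0.5757, 0.037, 0.0273]
eef_rot: [[0.462, 0.887, -0.0], [0.887, -0.462, -0.0], [-0.0, -0.0, -1.0]]
force: [-0.9, -0.3, 0.6]
grip_width: 0.695
```

>>> {"name": "apply_moves", "arguments": {
  "plan": [
    {"delta_pos":[0.003,0,0],"rot":[0,0,0],"claw":-1},
    {"delta_pos":[0.005,0,0],"rot":[0,0,0],"claw":-1},
    {"delta_pos":[0.005,0,0],"rot":[0,0,0],"claw":-1}
  ]
}}

```text
clock: 10.9
ee_pos: [0.5757, 0.037, 0.0272]
eef_rot: [[0.462, 0.887, -0.001], [0.887, -0.462, -0.001], [-0.002, -0.0, -1.0]]
force: [-4.4, -6.9, 3.6]
grip_width: 0.698
```

Contact force is about 8 N along the row, at the predicted spot. Setting it down the last bit, then releasing.

>>> {"name": "apply_moves", "arguments": {
  "plan": [
    {"delta_pos":[0,0,0.003],"rot":[0,0,0],"claw":-1},
    {"delta_pos":[0,0,0.004],"rot":[0,0,0],"claw":-1}
  ]
}}

```text
clock: 11.1
ee_pos: [0.5757, 0.0371, 0.0266]
eef_rot: [[0.462, 0.887, -0.001], [0.887, -0.462, -0.001], [-0.002, -0.0, -1.0]]
force: [-5.6, -5.8, 10.7]
grip_width: 0.694
```

>>> {"name": "apply_moves", "arguments": {
  "plan": [
    {"delta_pos":[0,0,0],"rot":[0,0,0],"claw":0.6},
    {"delta_pos":[0,0,0],"rot":[0,0,0],"claw":0.8},
    {"delta_pos":[0,0,0],"rot":[0,0,0],"claw":1},
    {"delta_pos":[0,0,0],"rot":[0,0,0],"claw":1},
    {"delta_pos":[0,0,0],"rot":[0,0,0],"claw":1}
  ]
}}

```text
clock: 11.6
ee_pos: [0.5763, 0.0382, 0.0265]
eef_rot: [[0.462, 0.887, 0.0], [0.887, -0.462, 0.0], [0.0, 0.0, -1.0]]
force: [-0.2, -0.2, -0.0]
grip_width: 0.999
```

>>> {"name": "apply_moves", "arguments": {
  "plan": [
    {"delta_pos":[0,0,-0.1],"rot":[0,0,0],"claw":1},
    {"delta_pos":[0,0,-0.3],"rot":[0,0,0],"claw":1},
    {"delta_pos":[0,0,-0.5],"rot":[0,0,0],"claw":1},
    {"delta_pos":[0,0,-0.75],"rot":[0,0,0],"claw":1},
    {"delta_pos":[0,0,-0.75],"rot":[0,0,0],"claw":1}
  ]
}}

```text
clock: 12.1
ee_pos: [0.5789, 0.0387, 0.1825]
eef_rot: [[0.462, 0.887, 0.008], [0.887, -0.462, 0.001], [0.005, 0.007, -1.0]]
force: [1.2, -0.3, -0.5]
grip_width: 1.002
```

```bash
python3 -c "
from plan import *
steps([(.49,-.14,.18,1.12),(.399,-.309,.13,1.155)])
p=robot.get_image('scene');f=p['frame'];u,v=map(int,proj(p,[.574,.034,.06]));save('s5',f[v-40:v+40,u-50:u+50],6)"
```

```text
t 12.1 at [0.5789 0.0387 0.1825] psi 1.0906 tilt [0.0084 0.0008] F [ 1.2 -0.3 -0.5] w 1.002
-> (0.49, -0.14, 0.18, 1.12) d [-0.998, 0.019, 0.008] r [0.014, -0.009, -0.059]  rows 4.0
-> (0.399, -0.309, 0.13, 1.155) d [-0.959, -0.041, 0.25] r [0.0, 0.0, -0.07]  rows 4.0
```

View pics/s5.png

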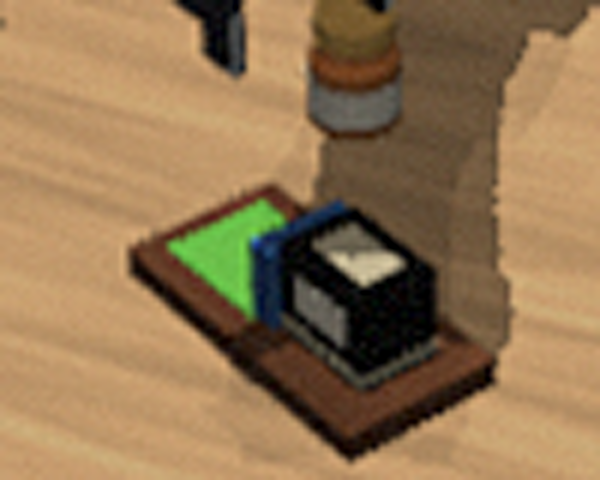

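The spacer stands upright against the black carton, at (265,270) in the crop. Next is the green carton.

>>> {"name": "apply_moves", "arguments": {
  "plan": [
    {"delta_pos":[-0.5,0.01,0],"rot":[0.014,-0.009,-0.03],"claw":1},
    {"delta_pos":[-0.998,0.02,0],"rot":[0.014,-0.009,-0.06],"claw":1},
    {"delta_pos":[-0.998,0.02,0],"rot":[0.014,-0.009,-0.06],"claw":1},
    {"delta_pos":[-0.998,0.02,0],"rot":[0.014,-0.009,-0.06],"claw":1},
    {"delta_pos":[-0.998,0.02,0],"rot":[0.014,-0.009,-0.06],"claw":1},
    {"delta_pos":[-0.998,0.02,0],"rot":[0.014,-0.009,-0.06],"claw":1}
  ]
}}

```text
clock: 12.75
ee_pos: [0.4869, -0.1418, 0.176]
eef_rot: [[0.437, 0.899, -0.009], [0.899, -0.437, -0.001], [-0.005, -0.008, -1.0]]
force: [0.2, 0.6, -0.1]
grip_width: 0.999
```

>>> {"name": "apply_moves", "arguments": {
  "plan": [
    {"delta_pos":[-0.5,-0.02,0.1],"rot":[0,0,-0.04],"claw":1},
    {"delta_pos":[-0.96,-0.04,0.25],"rot":[0,0,-0.07],"claw":1},
    {"delta_pos":[-0.96,-0.04,0.25],"rot":[0,0,-0.07],"claw":1},
    {"delta_pos":[-0.96,-0.04,0.25],"rot":[0,0,-0.07],"claw":1},
    {"delta_pos":[-0.96,-0.04,0.25],"rot":[0,0,-0.07],"claw":1},
    {"delta_pos":[-0.96,-0.04,0.25],"rot":[0,0,-0.07],"claw":1}
  ]
}}

```text
clock: 13.35
ee_pos: [0.3966, -0.3098, 0.1266]
eef_rot: [[0.404, 0.915, -0.009], [0.915, -0.404, 0.0], [-0.003, -0.008, -1.0]]
force: [-0.3, 1.0, -0.1]
grip_width: 0.997
```

```bash
python3 -c "
from plan import *
steps([(.3987,-.3088,.01,1.157)])
p=robot.get_image('scene');f=p['frame'];u,v=map(int,proj(p,[.4,-.31,.06]));save('s6',f[v-40:v+40,u-50:u+50],6)"
```

```text
t 13.35 at [ 0.3966 -0.3098  0.1266] psi 1.1554 tilt [-0.0089  0.0004] F [-0.3  1.  -0.1] w 0.997
-> (0.3987, -0.3088, 0.01, 1.157) d [0.011, 0.012, 0.583] r [-0.017, 0.006, -0.003]  rows 2.3
```

View pics/s6.png

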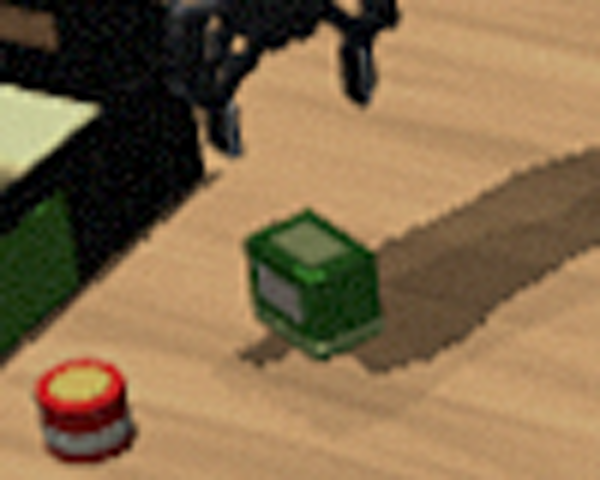

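>>> {"name": "apply_moves", "arguments": {
  "plan": [
    {"delta_pos":[0.011,0.012,0.1],"rot":[-0.017,0.006,-0.003],"claw":1},
    {"delta_pos":[0.011,0.012,0.3],"rot":[-0.017,0.006,-0.003],"claw":1},
    {"delta_pos":[0.011,0.012,0.45],"rot":[-0.017,0.006,-0.003],"claw":1},
    {"delta_pos":[0.011,0.012,0.583],"rot":[-0.017,0.006,-0.003],"claw":1},
    {"delta_pos":[0.011,0.012,0.583],"rot":[-0.017,0.006,-0.003],"claw":1},
    {"delta_pos":[0.011,0.012,0.583],"rot":[-0.017,0.006,-0.003],"claw":1},
    {"delta_pos":[0.011,0.012,0.583],"rot":[-0.017,0.006,-0.003],"claw":1}
  ]
}}

```text
clock: 14.1
ee_pos: [0.3997, -0.3091, 0.0122]
eef_rot: [[0.401, 0.916, 0.002], [0.916, -0.401, -0.002], [-0.001, 0.003, -1.0]]
force: [0.0, -0.3, -0.2]
grip_width: 0.996
```

```bash
python3 -c "
from plan import *
steps([(.3987,-.3088,.01,1.157)])"
```

```text
t 14.1 at [ 0.3997 -0.3091  0.0122] psi 1.1582 tilt [ 0.0023 -0.0024] F [ 0.  -0.3 -0.2] w 0.996
-> (0.3987, -0.3088, 0.01, 1.157) d [-0.001, -0.005, 0.011] r [0.006, 0.002, 0.002]  rows 0.0
```

Good; close and lift a little.

>>> {"name": "apply_moves", "arguments": {
  "plan": [
    {"delta_pos":[0,-0.004,0],"rot":[0.004,0.002,0],"claw":-1},
    {"delta_pos":[0,-0.004,0],"rot":[0.004,0.002,0],"claw":-1},
    {"delta_pos":[0,-0.004,0],"rot":[0.004,0.002,0],"claw":-1},
    {"delta_pos":[0,-0.004,0],"rot":[0.004,0.002,0],"claw":-1},
    {"delta_pos":[0,-0.004,0],"rot":[0.004,0.002,0],"claw":-1},
    {"delta_pos":[0,-0.004,0],"rot":[0.004,0.002,0],"claw":-1}
  ]
}}

```text
clock: 14.7
ee_pos: [0.3981, -0.3093, 0.0117]
eef_rot: [[0.402, 0.916, 0.0], [0.916, -0.402, -0.001], [-0.001, 0.0, -1.0]]
force: [-2.7, 2.1, 15.4]
grip_width: 0.582
```

```bash
python3 -c "
from plan import *
steps([(.46,-.17,.15,1.12)])"
```

```text
t 14.7 at [ 0.3981 -0.3093  0.0117] psi 1.1572 tilt [ 0.     -0.0007] F [-2.7  2.1 15.4] w 0.582
-> (0.46, -0.17, 0.15, 1.12) d [0.762, 0.004, -0.692] r [0.001, 0.001, 0.074]  rows 4.1
```

>>> {"name": "apply_moves", "arguments": {
  "plan": [
    {"delta_pos":[0,0,-0.15],"rot":[0,0,0],"claw":-1},
    {"delta_pos":[0,0,-0.35],"rot":[0,0,0],"claw":-1},
    {"delta_pos":[0,0,-0.55],"rot":[0,0,0],"claw":-1},
    {"delta_pos":[0,0,-0.7],"rot":[0,0,0],"claw":-1},
    {"delta_pos":[0,0,-0.7],"rot":[0,0,0],"claw":-1},
    {"delta_pos":[0,0,-0.7],"rot":[0,0,0],"claw":-1}
  ]
}}

```text
clock: 15.3
ee_pos: [0.3978, -0.3093, 0.1511]
eef_rot: [[0.402, 0.915, -0.0], [0.915, -0.402, -0.001], [-0.001, 0.0, -1.0]]
force: [-0.1, 0.1, -1.9]
grip_width: 0.582
```

```bash
python3 -c "
from plan import *
steps([(.48,-.14,.15,1.12),(.5505,-.0105,.12,1.093)])
p=robot.get_image('scene');f=p['frame'];u,v=map(int,proj(p,[.4,-.31,.16]));save('s7',f[v-40:v+40,u-50:u+50],6)"
```

```text
t 15.3 at [ 0.3978 -0.3093  0.1511] psi 1.1567 tilt [-0.0001 -0.0007] F [-0.1  0.1 -1.9] w 0.582
-> (0.48, -0.14, 0.15, 1.12) d [0.94, 0.036, 0.005] r [0.0, 0.001, 0.073]  rows 3.8
-> (0.5505, -0.0105, 0.12, 1.093) d [0.736, 0.035, 0.15] r [0.0, 0.0, 0.054]  rows 3.0
```

View pics/s7.png

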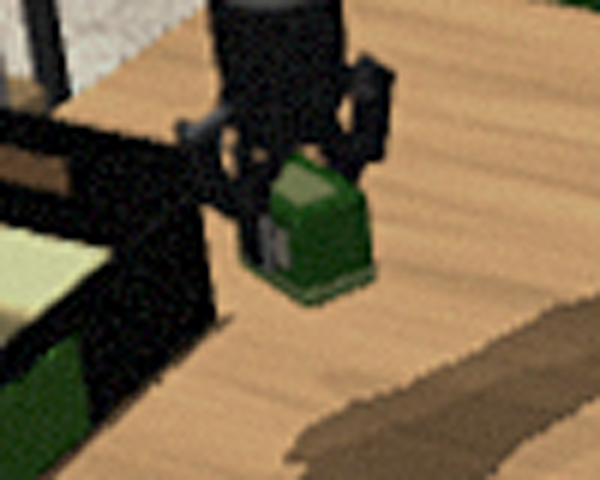

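>>> {"name": "apply_moves", "arguments": {
  "plan": [
    {"delta_pos":[0.25,0.01,0],"rot":[0,0,0.03],"claw":-1},
    {"delta_pos":[0.5,0.02,0],"rot":[0,0,0.05],"claw":-1},
    {"delta_pos":[0.75,0.03,0],"rot":[0,0,0.073],"claw":-1},
    {"delta_pos":[0.94,0.036,0],"rot":[0,0,0.073],"claw":-1},
    {"delta_pos":[0.94,0.036,0],"rot":[0,0,0.073],"claw":-1},
    {"delta_pos":[0.94,0.036,0],"rot":[0,0,0.073],"claw":-1},
    {"delta_pos":[0.94,0.036,0],"rot":[0,0,0.073],"claw":-1}
  ]
}}

```text
clock: 16.05
ee_pos: [0.4793, -0.1404, 0.1498]
eef_rot: [[0.436, 0.9, -0.003], [0.9, -0.436, 0.0], [-0.001, -0.002, -1.0]]
force: [-0.8, -0.8, -1.6]
grip_width: 0.577
```

```bash
python3 -c "
from plan import *
steps([(.5492,-.0136,.12,1.093)])"
```

```text
t 16.05 at [ 0.4793 -0.1404  0.1498] psi 1.1199 tilt [-0.0026  0.0003] F [-0.8 -0.8 -1.6] w 0.577
-> (0.5492, -0.0136, 0.12, 1.093) d [0.723, 0.039, 0.148] r [-0.005, 0.002, 0.054]  rows 3.0
```

>>> {"name": "apply_moves", "arguments": {
  "plan": [
    {"delta_pos":[0.25,0.01,0.05],"rot":[0,0,0.03],"claw":-1},
    {"delta_pos":[0.5,0.02,0.1],"rot":[0,0,0.054],"claw":-1},
    {"delta_pos":[0.72,0.039,0.148],"rot":[0,0,0.054],"claw":-1},
    {"delta_pos":[0.72,0.039,0.148],"rot":[0,0,0.054],"claw":-1},
    {"delta_pos":[0.72,0.039,0.148],"rot":[0,0,0.054],"claw":-1},
    {"delta_pos":[0.72,0.039,0.148],"rot":[0,0,0.054],"claw":-1},
    {"delta_pos":[0.72,0.039,0.148],"rot":[0,0,0.054],"claw":-1}
  ]
}}

```text
clock: 16.75
ee_pos: [0.5494, -0.0153, 0.1212]
eef_rot: [[0.461, 0.887, -0.001], [0.887, -0.461, -0.0], [-0.001, -0.001, -1.0]]
force: [-0.4, 0.3, -1.3]
grip_width: 0.581
```

```bash
python3 -c "
from plan import *
steps([(.5492,-.0136,.045,1.093)])"
```

```text
t 16.75 at [ 0.5494 -0.0153  0.1212] psi 1.0913 tilt [-0.0008 -0.0004] F [-0.4  0.3 -1.3] w 0.581
-> (0.5492, -0.0136, 0.045, 1.093) d [0.007, -0.005, 0.381] r [-0.001, 0.002, -0.003]  rows 1.5
```

>>> {"name": "apply_moves", "arguments": {
  "plan": [
    {"delta_pos":[0.007,-0.005,0.1],"rot":[0,0,-0.003],"claw":-1},
    {"delta_pos":[0.007,-0.005,0.25],"rot":[0,0,-0.003],"claw":-1},
    {"delta_pos":[0.007,-0.005,0.38],"rot":[0,0,-0.003],"claw":-1},
    {"delta_pos":[0.007,-0.005,0.38],"rot":[0,0,-0.003],"claw":-1},
    {"delta_pos":[0.007,-0.005,0.38],"rot":[0,0,-0.003],"claw":-1},
    {"delta_pos":[0.007,-0.005,0.38],"rot":[0,0,-0.003],"claw":-1}
  ]
}}

```text
clock: 17.35
ee_pos: [0.5502, -0.0121, 0.0466]
eef_rot: [[0.458, 0.889, 0.001], [0.889, -0.458, 0.0], [0.001, 0.001, -1.0]]
force: [-0.2, -0.0, -1.7]
grip_width: 0.58
```

```bash
python3 -c "
from plan import *
steps([(.5492,-.0136,.0325,1.093)])
p=robot.get_image('scene');f=p['frame'];u,v=map(int,proj(p,[.574,.034,.06]));save('s8',f[v-40:v+40,u-50:u+50],6)"
```

```text
t 17.35 at [ 0.5502 -0.0121  0.0466] psi 1.0945 tilt [0.0011 0.0001] F [-0.2 -0.  -1.7] w 0.58
-> (0.5492, -0.0136, 0.0325, 1.093) d [-0.009, -0.001, 0.07] r [0.002, -0.001, 0.003]  rows 0.3
```

View pics/s8.png

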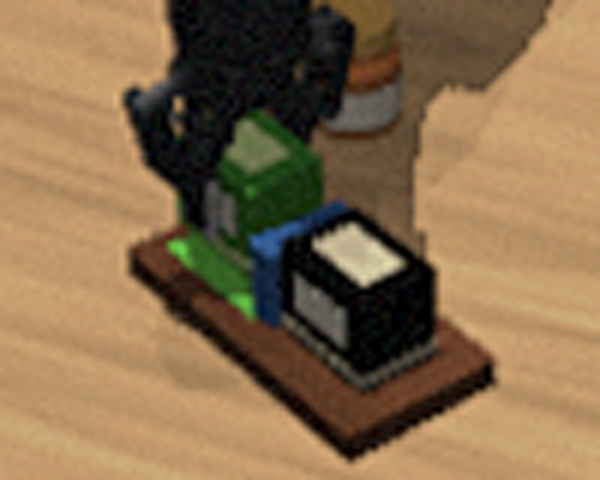

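Nicely in line. Lowering to about 1 mm off the board, then sliding up to the spacer.

>>> {"name": "apply_moves", "arguments": {
  "plan": [
    {"delta_pos":[-0.004,-0.001,0.04],"rot":[0,0,0.003],"claw":-1},
    {"delta_pos":[-0.004,-0.001,0.071],"rot":[0,0,0.003],"claw":-1},
    {"delta_pos":[-0.004,-0.001,0.071],"rot":[0,0,0.003],"claw":-1},
    {"delta_pos":[-0.004,-0.001,0.071],"rot":[0,0,0.003],"claw":-1}
  ]
}}

```text
clock: 17.8
ee_pos: [0.5491, -0.0125, 0.0308]
eef_rot: [[0.459, 0.888, -0.0], [0.888, -0.459, 0.0], [-0.0, -0.0, -1.0]]
force: [1.1, -1.7, 1.2]
grip_width: 0.579
```

>>> {"name": "apply_moves", "arguments": {
  "plan": [
    {"delta_pos":[0.007,0,0],"rot":[0,0,0],"claw":-1},
    {"delta_pos":[0.014,0,0],"rot":[0,0,0],"claw":-1},
    {"delta_pos":[0.014,0,0],"rot":[0,0,0],"claw":-1},
    {"delta_pos":[0.014,0,0],"rot":[0,0,0],"claw":-1}
  ]
}}

```text
clock: 18.2
ee_pos: [0.5502, -0.0097, 0.0309]
eef_rot: [[0.459, 0.888, -0.001], [0.888, -0.459, 0.0], [0.0, -0.001, -1.0]]
force: [0.7, -0.4, 1.3]
grip_width: 0.576
```

>>> {"name": "apply_moves", "arguments": {
  "plan": [
    {"delta_pos":[0.006,0.003,-0.002],"rot":[0,0,0],"claw":-1},
    {"delta_pos":[0.013,0.004,-0.002],"rot":[0,0,0],"claw":-1},
    {"delta_pos":[0.013,0.004,-0.002],"rot":[0,0,0],"claw":-1},
    {"delta_pos":[0.013,0.004,-0.002],"rot":[0,0,0],"claw":-1}
  ]
}}

```text
clock: 18.6
ee_pos: [0.552, -0.0078, 0.0312]
eef_rot: [[0.459, 0.888, -0.001], [0.888, -0.459, 0.0], [-0.0, -0.001, -1.0]]
force: [0.3, -0.1, -1.4]
grip_width: 0.575
```

>>> {"name": "apply_moves", "arguments": {
  "plan": [
    {"delta_pos":[0.003,0,0],"rot":[0,0,0],"claw":-1},
    {"delta_pos":[0.006,0,0],"rot":[0,0,0],"claw":-1},
    {"delta_pos":[0.006,0,0],"rot":[0,0,0],"claw":-1}
  ]
}}

```text
clock: 18.9
ee_pos: [0.5527, -0.0067, 0.0313]
eef_rot: [[0.459, 0.888, -0.001], [0.888, -0.459, 0.0], [-0.0, -0.001, -1.0]]
force: [0.1, 0.4, -2.0]
grip_width: 0.579
```

>>> {"name": "apply_moves", "arguments": {
  "plan": [
    {"delta_pos":[0.003,0,0],"rot":[0,0,0],"claw":-1},
    {"delta_pos":[0.005,0,0],"rot":[0,0,0],"claw":-1},
    {"delta_pos":[0.005,0,0],"rot":[0,0,0],"claw":-1}
  ]
}}

```text
clock: 19.2
ee_pos: [0.5529, -0.0063, 0.0313]
eef_rot: [[0.459, 0.888, -0.001], [0.888, -0.459, -0.0], [-0.001, -0.001, -1.0]]
force: [-1.7, -3.2, -0.0]
grip_width: 0.579
```

>>> {"name": "apply_moves", "arguments": {
  "plan": [
    {"delta_pos":[0.002,0,0],"rot":[0,0,0],"claw":-1},
    {"delta_pos":[0.004,0,0],"rot":[0,0,0],"claw":-1},
    {"delta_pos":[0.004,0,0],"rot":[0,0,0],"claw":-1}
  ]
}}

```text
clock: 19.5
ee_pos: [0.5529, -0.0063, 0.0313]
eef_rot: [[0.46, 0.888, -0.002], [0.888, -0.46, -0.001], [-0.002, -0.001, -1.0]]
force: [-4.3, -6.7, 1.7]
grip_width: 0.577
```

>>> {"name": "apply_moves", "arguments": {
  "plan": [
    {"delta_pos":[0,0,0.003],"rot":[0,0,0],"claw":-1},
    {"delta_pos":[0,0,0.003],"rot":[0,0,0],"claw":-1}
  ]
}}

```text
clock: 19.7
ee_pos: [0.553, -0.0063, 0.0308]
eef_rot: [[0.46, 0.888, -0.002], [0.888, -0.46, -0.001], [-0.002, -0.001, -1.0]]
force: [-5.5, -7.4, 6.8]
grip_width: 0.58
```

>>> {"name": "apply_moves", "arguments": {
  "plan": [
    {"delta_pos":[0,0,0],"rot":[0,0,0],"claw":0.4},
    {"delta_pos":[0,0,0],"rot":[0,0,0],"claw":0.7},
    {"delta_pos":[0,0,0],"rot":[0,0,0],"claw":1},
    {"delta_pos":[0,0,0],"rot":[0,0,0],"claw":1},
    {"delta_pos":[0,0,0],"rot":[0,0,0],"claw":1}
  ]
}}

```text
clock: 20.2
ee_pos: [0.5535, -0.0051, 0.0307]
eef_rot: [[0.459, 0.888, -0.001], [0.888, -0.459, 0.0], [0.0, -0.001, -1.0]]
force: [0.1, 0.3, -0.5]
grip_width: 0.997
```

>>> {"name": "apply_moves", "arguments": {
  "plan": [
    {"delta_pos":[0,0,-0.1],"rot":[0,0,0],"claw":1},
    {"delta_pos":[0,0,-0.3],"rot":[0,0,0],"claw":1},
    {"delta_pos":[0,0,-0.5],"rot":[0,0,0],"claw":1},
    {"delta_pos":[0,0,-0.75],"rot":[0,0,0],"claw":1},
    {"delta_pos":[0,0,-0.75],"rot":[0,0,0],"claw":1},
    {"delta_pos":[0,0,-0.75],"rot":[0,0,0],"claw":1}
  ]
}}

```text
clock: 20.8
ee_pos: [0.5541, -0.0055, 0.1818]
eef_rot: [[0.459, 0.888, 0.002], [0.888, -0.459, -0.0], [0.001, 0.001, -1.0]]
force: [-0.9, 0.1, -0.4]
grip_width: 0.997
```

```bash
python3 -c "
from plan import *
steps([(.54,.12,.19,1.35),(.45,.25,.19,1.789),(.405,.28,.12,1.789)])
p=robot.get_image('scene');f=p['frame'];u,v=map(int,proj(p,[.574,.034,.06]));save('s9',f[v-40:v+40,u-50:u+50],6)"
```

```text
t 20.8 at [ 0.5541 -0.0055  0.1818] psi 1.0934 tilt [ 0.0016 -0.0001] F [-0.9  0.1 -0.4] w 0.997
-> (0.54, 0.12, 0.19, 1.35) d [0.525, -0.351, -0.041] r [0.003, -0.001, -0.513]  rows 2.5
-> (0.45, 0.25, 0.19, 1.789) d [0.536, -0.581, 0.0] r [0.0, 0.0, -0.878]  rows 3.2
-> (0.405, 0.28, 0.12, 1.789) d [0.195, -0.187, 0.35] r [0.0, 0.0, 0.0]  rows 1.8
```

View pics/s9.png

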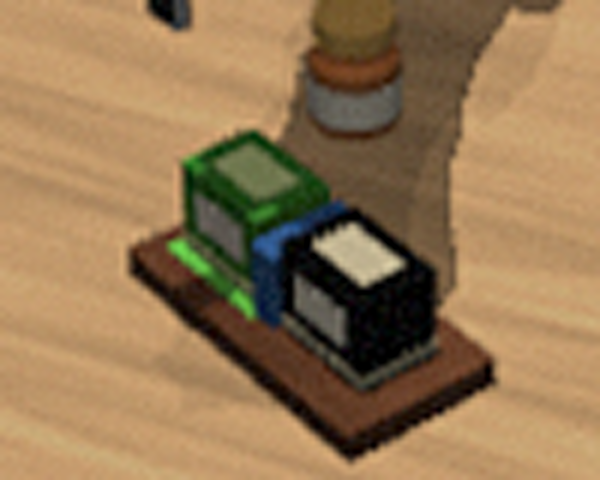

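The row is tight and in line: green at (255,200), blue at (265,270), black at (360,290) in the crop. On to the yellow box.

>>> {"name": "apply_moves", "arguments": {
  "plan": [
    {"delta_pos":[0.25,-0.17,-0.04],"rot":[0,0,-0.25],"claw":1},
    {"delta_pos":[0.525,-0.35,-0.04],"rot":[0,0,-0.51],"claw":1},
    {"delta_pos":[0.525,-0.35,-0.04],"rot":[0,0,-0.51],"claw":1},
    {"delta_pos":[0.525,-0.35,-0.04],"rot":[0,0,-0.51],"claw":1},
    {"delta_pos":[0.525,-0.35,-0.04],"rot":[0,0,-0.51],"claw":1}
  ]
}}

```text
clock: 21.35
ee_pos: [0.539, 0.1201, 0.1876]
eef_rot: [[0.219, 0.976, -0.003], [0.976, -0.219, -0.0], [-0.001, -0.003, -1.0]]
force: [0.3, -0.4, 0.5]
grip_width: 1.003
```

>>> {"name": "apply_moves", "arguments": {
  "plan": [
    {"delta_pos":[0.25,-0.28,0],"rot":[0,0,-0.3],"claw":1},
    {"delta_pos":[0.536,-0.58,0],"rot":[0,0,-0.6],"claw":1},
    {"delta_pos":[0.536,-0.58,0],"rot":[0,0,-0.878],"claw":1},
    {"delta_pos":[0.536,-0.58,0],"rot":[0,0,-0.878],"claw":1},
    {"delta_pos":[0.536,-0.58,0],"rot":[0,0,-0.878],"claw":1},
    {"delta_pos":[0.536,-0.58,0],"rot":[0,0,-0.878],"claw":1}
  ]
}}

```text
clock: 21.95
ee_pos: [0.4509, 0.2485, 0.1883]
eef_rot: [[-0.212, 0.977, -0.001], [0.977, 0.212, -0.001], [-0.001, -0.001, -1.0]]
force: [0.2, 0.1, -0.5]
grip_width: 1.006
```

```bash
python3 -c "
from plan import *
steps([(.405,.2795,.11,1.789)])"
```

```text
t 21.95 at [0.4509 0.2485 0.1883] psi 1.7847 tilt [-0.0012 -0.001 ] F [ 0.2  0.1 -0.5] w 1.006
-> (0.405, 0.2795, 0.11, 1.789) d [0.201, -0.191, 0.392] r [-0.003, 0.001, -0.009]  rows 1.9
```

>>> {"name": "apply_moves", "arguments": {
  "plan": [
    {"delta_pos":[0.1,-0.1,0.2],"rot":[0,0,-0.009],"claw":1},
    {"delta_pos":[0.2,-0.19,0.39],"rot":[0,0,-0.009],"claw":1},
    {"delta_pos":[0.2,-0.19,0.39],"rot":[0,0,-0.009],"claw":1},
    {"delta_pos":[0.2,-0.19,0.39],"rot":[0,0,-0.009],"claw":1},
    {"delta_pos":[0.2,-0.19,0.39],"rot":[0,0,-0.009],"claw":1}
  ]
}}

```text
clock: 22.45
ee_pos: [0.4059, 0.2802, 0.1115]
eef_rot: [[-0.217, 0.976, 0.0], [0.976, 0.217, 0.0], [0.0, 0.0, -1.0]]
force: [-0.2, 0.1, -0.2]
grip_width: 1.006
```

```bash
python3 -c "
from plan import *
steps([(.405,.2795,.003,1.789)])
p=robot.get_image('scene');f=p['frame'];u,v=map(int,proj(p,[.41,.28,.06]));save('s10',f[v-40:v+40,u-50:u+50],6)"
```

```text
t 22.45 at [0.4059 0.2802 0.1115] psi 1.7896 tilt [0.0004 0.0002] F [-0.2  0.1 -0.2] w 1.006
-> (0.405, 0.2795, 0.003, 1.789) d [-0.002, -0.005, 0.542] r [0.001, -0.0, 0.001]  rows 2.2
```

View pics/s10.png

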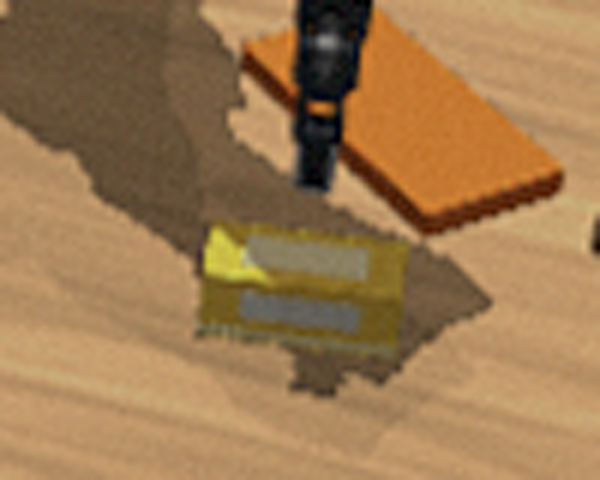

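>>> {"name": "apply_moves", "arguments": {
  "plan": [
    {"delta_pos":[-0.002,-0.003,0.15],"rot":[0,0,0],"claw":1},
    {"delta_pos":[-0.002,-0.003,0.35],"rot":[0,0,0],"claw":1},
    {"delta_pos":[-0.002,-0.003,0.48],"rot":[0,0,0],"claw":1},
    {"delta_pos":[-0.002,-0.003,0.54],"rot":[0,0,0],"claw":1},
    {"delta_pos":[-0.002,-0.003,0.54],"rot":[0,0,0],"claw":1},
    {"delta_pos":[-0.002,-0.003,0.54],"rot":[0,0,0],"claw":1}
  ]
}}

```text
clock: 23.1
ee_pos: [0.4045, 0.2809, 0.004]
eef_rot: [[-0.219, 0.976, 0.0], [0.976, 0.219, 0.001], [0.001, 0.001, -1.0]]
force: [-0.5, -0.7, 0.4]
grip_width: 1.001
```

>>> {"name": "apply_moves", "arguments": {
  "plan": [
    {"delta_pos":[0,0,0],"rot":[0,0,0],"claw":-1},
    {"delta_pos":[0,0,0],"rot":[0,0,0],"claw":-1},
    {"delta_pos":[0,0,0],"rot":[0,0,0],"claw":-1},
    {"delta_pos":[0,0,0],"rot":[0,0,0],"claw":-1},
    {"delta_pos":[0,0,0],"rot":[0,0,0],"claw":-1},
    {"delta_pos":[0,0,0],"rot":[0,0,0],"claw":-1}
  ]
}}

```text
clock: 23.7
ee_pos: [0.4043, 0.2808, 0.0039]
eef_rot: [[-0.219, 0.976, 0.001], [0.976, 0.219, 0.001], [0.0, 0.001, -1.0]]
force: [0.6, -2.7, 15.8]
grip_width: 0.577
```

>>> {"name": "apply_moves", "arguments": {
  "plan": [
    {"delta_pos":[0,0,-0.15],"rot":[0,0,0],"claw":-1},
    {"delta_pos":[0,0,-0.35],"rot":[0,0,0],"claw":-1},
    {"delta_pos":[0,0,-0.55],"rot":[0,0,0],"claw":-1},
    {"delta_pos":[0,0,-0.8],"rot":[0,0,0],"claw":-1},
    {"delta_pos":[0,0,-0.95],"rot":[0,0,0],"claw":-1},
    {"delta_pos":[0,0,-0.95],"rot":[0,0,0],"claw":-1},
    {"delta_pos":[0,0,-0.95],"rot":[0,0,0],"claw":-1}
  ]
}}

```text
clock: 24.4
ee_pos: [0.4041, 0.2802, 0.1931]
eef_rot: [[-0.219, 0.976, 0.0], [0.976, 0.219, 0.0], [0.0, 0.0, -1.0]]
force: [0.1, -0.6, -2.3]
grip_width: 0.578
```

```bash
python3 -c "
from plan import *
steps([(.49,.16,.19,1.4),(.574,.0344,.18,1.093)])
p=robot.get_image('scene');f=p['frame'];u,v=map(int,proj(p,[.41,.28,.2]));save('s11',f[v-40:v+40,u-50:u+50],6)"
```

```text
t 24.4 at [0.4041 0.2802 0.1931] psi 1.7917 tilt [0.0005 0.0002] F [ 0.1 -0.6 -2.3] w 0.578
-> (0.49, 0.16, 0.19, 1.4) d [-0.681, 0.288, 0.016] r [0.001, -0.0, 0.783]  rows 3.0
-> (0.574, 0.0344, 0.18, 1.093) d [-0.547, 0.521, 0.05] r [0.0, 0.0, 0.614]  rows 3.0
```

View pics/s11.png

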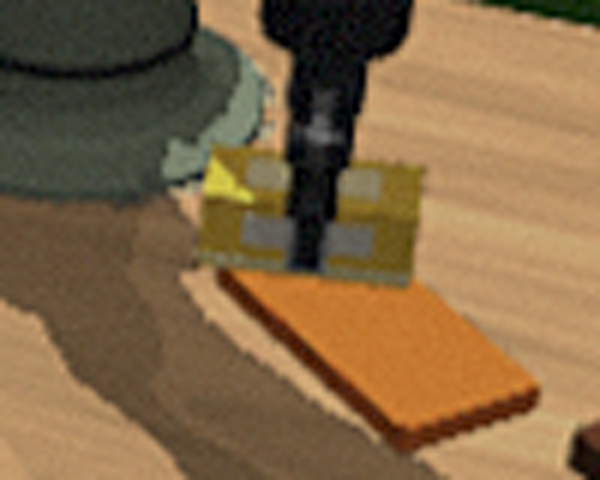

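>>> {"name": "apply_moves", "arguments": {
  "plan": [
    {"delta_pos":[-0.2,0.1,0],"rot":[0,0,0.25],"claw":-1},
    {"delta_pos":[-0.45,0.2,0.01],"rot":[0,0,0.5],"claw":-1},
    {"delta_pos":[-0.68,0.288,0.016],"rot":[0,0,0.783],"claw":-1},
    {"delta_pos":[-0.68,0.288,0.016],"rot":[0,0,0.783],"claw":-1},
    {"delta_pos":[-0.68,0.288,0.016],"rot":[0,0,0.783],"claw":-1},
    {"delta_pos":[-0.68,0.288,0.016],"rot":[0,0,0.783],"claw":-1}
  ]
}}

```text
clock: 25.05
ee_pos: [0.489, 0.1614, 0.1888]
eef_rot: [[0.167, 0.986, -0.002], [0.986, -0.167, 0.0], [-0.0, -0.002, -1.0]]
force: [-0.3, 0.6, -2.2]
grip_width: 0.577
```

```bash
python3 -c "
from plan import *
steps([(.5746,.0356,.17,1.093)])"
```

```text
t 25.05 at [0.489  0.1614 0.1888] psi 1.4028 tilt [-0.0024  0.0003] F [-0.3  0.6 -2.2] w 0.577
-> (0.5746, 0.0356, 0.17, 1.093) d [-0.549, 0.527, 0.093] r [-0.005, 0.001, 0.62]  rows 3.1
```

>>> {"name": "apply_moves", "arguments": {
  "plan": [
    {"delta_pos":[-0.2,0.2,0],"rot":[0,0,0.25],"claw":-1},
    {"delta_pos":[-0.4,0.38,0.05],"rot":[0,0,0.5],"claw":-1},
    {"delta_pos":[-0.549,0.527,0.09],"rot":[0,0,0.62],"claw":-1},
    {"delta_pos":[-0.549,0.527,0.09],"rot":[0,0,0.62],"claw":-1},
    {"delta_pos":[-0.549,0.527,0.09],"rot":[0,0,0.62],"claw":-1},
    {"delta_pos":[-0.549,0.527,0.09],"rot":[0,0,0.62],"claw":-1},
    {"delta_pos":[-0.549,0.527,0.09],"rot":[0,0,0.62],"claw":-1}
  ]
}}

```text
clock: 25.75
ee_pos: [0.5747, 0.0364, 0.1717]
eef_rot: [[0.459, 0.888, -0.001], [0.888, -0.459, 0.001], [0.0, -0.001, -1.0]]
force: [-0.0, 1.1, -1.7]
grip_width: 0.578
```

```bash
python3 -c "
from plan import *
steps([(.5746,.0356,.10,1.093)])"
```

```text
t 25.75 at [0.5747 0.0364 0.1717] psi 1.0937 tilt [-0.0007  0.0007] F [-0.   1.1 -1.7] w 0.578
-> (0.5746, 0.0356, 0.1, 1.093) d [-0.004, 0.002, 0.359] r [-0.002, -0.001, 0.001]  rows 1.4
```

>>> {"name": "apply_moves", "arguments": {
  "plan": [
    {"delta_pos":[-0.004,0.002,0.1],"rot":[0,0,0],"claw":-1},
    {"delta_pos":[-0.004,0.002,0.25],"rot":[0,0,0],"claw":-1},
    {"delta_pos":[-0.004,0.002,0.36],"rot":[0,0,0],"claw":-1},
    {"delta_pos":[-0.004,0.002,0.36],"rot":[0,0,0],"claw":-1},
    {"delta_pos":[-0.004,0.002,0.36],"rot":[0,0,0],"claw":-1},
    {"delta_pos":[-0.004,0.002,0.36],"rot":[0,0,0],"claw":-1}
  ]
}}

```text
clock: 26.35
ee_pos: [0.5758, 0.0342, 0.1009]
eef_rot: [[0.461, 0.887, 0.001], [0.887, -0.461, 0.0], [0.001, 0.001, -1.0]]
force: [0.4, 0.4, -1.6]
grip_width: 0.578
```

```bash
python3 -c "
from plan import *
steps([(.5746,.0356,.086,1.093)])
p=robot.get_image('scene');f=p['frame'];u,v=map(int,proj(p,[.574,.034,.08]));save('s12',f[v-40:v+40,u-50:u+50],6)"
```

```text
t 26.35 at [0.5758 0.0342 0.1009] psi 1.0914 tilt [0.0011 0.0004] F [ 0.4  0.4 -1.6] w 0.578
-> (0.5746, 0.0356, 0.086, 1.093) d [0.003, -0.008, 0.075] r [0.002, -0.002, -0.003]  rows 0.3
```

View pics/s12.png

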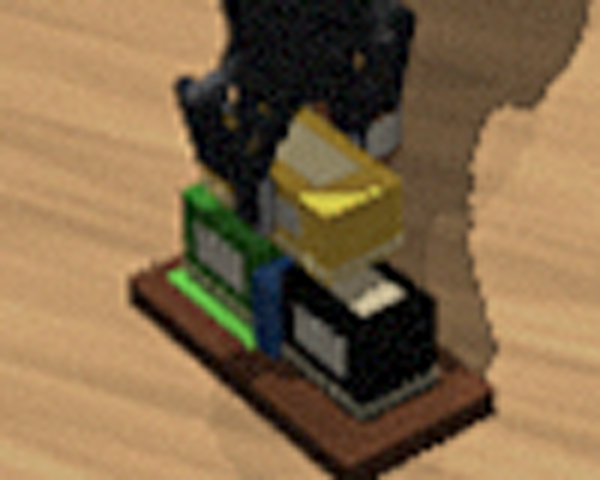

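Aligned. Lowering the rest slowly.

>>> {"name": "apply_moves", "arguments": {
  "plan": [
    {"delta_pos":[0.003,-0.006,0.03],"rot":[0,0,-0.003],"claw":-1},
    {"delta_pos":[0.003,-0.006,0.055],"rot":[0,0,-0.003],"claw":-1},
    {"delta_pos":[0.003,-0.006,0.075],"rot":[0,0,-0.003],"claw":-1},
    {"delta_pos":[0.003,-0.006,0.075],"rot":[0,0,-0.003],"claw":-1},
    {"delta_pos":[0.003,-0.006,0.075],"rot":[0,0,-0.003],"claw":-1}
  ]
}}

```text
clock: 26.9
ee_pos: [0.5742, 0.0348, 0.0842]
eef_rot: [[0.46, 0.888, -0.001], [0.888, -0.46, 0.0], [-0.0, -0.001, -1.0]]
force: [-0.9, 0.6, -1.9]
grip_width: 0.578
```

```bash
python3 -c "
from plan import *
steps([(.5746,.0356,.0835,1.093)])"
```

```text
t 26.9 at [0.5742 0.0348 0.0842] psi 1.0923 tilt [-0.0011  0.0002] F [-0.9  0.6 -1.9] w 0.578
-> (0.5746, 0.0356, 0.0835, 1.093) d [0.005, -0.0, 0.004] r [-0.002, 0.001, -0.001]  rows 0.0
```

>>> {"name": "apply_moves", "arguments": {
  "plan": [
    {"delta_pos":[0.004,0,0],"rot":[0,0,0],"claw":-1},
    {"delta_pos":[0.004,0,0.002],"rot":[0,0,0],"claw":-1},
    {"delta_pos":[0.004,0,0.005],"rot":[0,0,0],"claw":-1},
    {"delta_pos":[0.004,0,0.005],"rot":[0,0,0],"claw":-1}
  ]
}}

```text
clock: 27.3
ee_pos: [0.5747, 0.0355, 0.0839]
eef_rot: [[0.46, 0.888, -0.0], [0.888, -0.46, 0.0], [-0.0, -0.0, -1.0]]
force: [-3.8, -0.3, 8.0]
grip_width: 0.577
```

Contact (8 N up, at the right height). Releasing.

>>> {"name": "apply_moves", "arguments": {
  "plan": [
    {"delta_pos":[0,0,0],"rot":[0,0,0],"claw":0.4},
    {"delta_pos":[0,0,0],"rot":[0,0,0],"claw":0.7},
    {"delta_pos":[0,0,0],"rot":[0,0,0],"claw":1},
    {"delta_pos":[0,0,0],"rot":[0,0,0],"claw":1},
    {"delta_pos":[0,0,0],"rot":[0,0,0],"claw":1}
  ]
}}

```text
clock: 27.8
ee_pos: [0.5747, 0.0354, 0.0835]
eef_rot: [[0.461, 0.888, -0.001], [0.888, -0.461, 0.0], [-0.0, -0.001, -1.0]]
force: [0.4, -0.5, -0.3]
grip_width: 1.003
```

>>> {"name": "apply_moves", "arguments": {
  "plan": [
    {"delta_pos":[0,0,-0.1],"rot":[0,0,0],"claw":1},
    {"delta_pos":[0,0,-0.3],"rot":[0,0,0],"claw":1},
    {"delta_pos":[0,0,-0.5],"rot":[0,0,0],"claw":1},
    {"delta_pos":[0,0,-0.6],"rot":[0,0,0],"claw":1},
    {"delta_pos":[0,0,-0.6],"rot":[0,0,0],"claw":1},
    {"delta_pos":[0,0,-0.6],"rot":[0,0,0],"claw":1}
  ]
}}

```text
clock: 28.4
ee_pos: [0.5747, 0.0352, 0.2034]
eef_rot: [[0.461, 0.888, -0.0], [0.888, -0.461, -0.0], [-0.0, -0.0, -1.0]]
force: [0.0, 0.0, 0.0]
grip_width: 0.995
```

```bash
python3 -c "
from plan import *
steps([(.575,-.15,.2,1.093),(.56,-.31,.2,1.0),(.558,-.3685,.12,1.0)])
p=robot.get_image('scene');f=p['frame'];u,v=map(int,proj(p,[.574,.034,.08]));save('s13',f[v-40:v+40,u-50:u+50],6)"
```

```text
t 28.4 at [0.5747 0.0352 0.2034] psi 1.0921 tilt [-0.0005 -0.0001] F [0. 0. 0.] w 0.995
-> (0.575, -0.15, 0.2, 1.093) d [-0.821, 0.428, 0.017] r [-0.001, 0.001, -0.002]  rows 3.7
-> (0.56, -0.31, 0.2, 1.0) d [-0.745, 0.301, 0.0] r [0.0, 0.0, 0.186]  rows 3.2
-> (0.558, -0.3685, 0.12, 1.0) d [-0.252, 0.15, 0.4] r [0.0, 0.0, 0.0]  rows 2.0
```

View pics/s13.png

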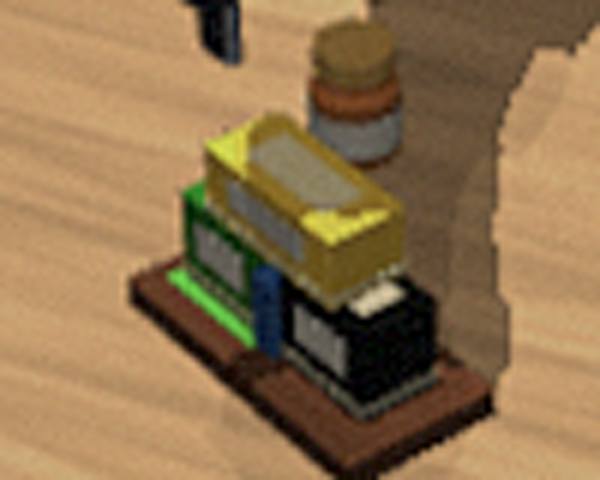

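The yellow box bridges both cartons, centred at about (305,195) in the crop. Now the tin.

>>> {"name": "apply_moves", "arguments": {
  "plan": [
    {"delta_pos":[-0.4,0.21,0],"rot":[0,0,0],"claw":1},
    {"delta_pos":[-0.82,0.428,0.017],"rot":[0,0,0],"claw":1},
    {"delta_pos":[-0.82,0.428,0.017],"rot":[0,0,0],"claw":1},
    {"delta_pos":[-0.82,0.428,0.017],"rot":[0,0,0],"claw":1},
    {"delta_pos":[-0.82,0.428,0.017],"rot":[0,0,0],"claw":1},
    {"delta_pos":[-0.82,0.428,0.017],"rot":[0,0,0],"claw":1}
  ]
}}

```text
clock: 29.05
ee_pos: [0.5746, -0.1498, 0.1988]
eef_rot: [[0.462, 0.887, -0.003], [0.887, -0.462, 0.001], [-0.0, -0.003, -1.0]]
force: [-0.6, 1.9, 0.3]
grip_width: 1.001
```

>>> {"name": "apply_moves", "arguments": {
  "plan": [
    {"delta_pos":[-0.4,0.15,0],"rot":[0,0,0.1],"claw":1},
    {"delta_pos":[-0.745,0.3,0],"rot":[0,0,0.186],"claw":1},
    {"delta_pos":[-0.745,0.3,0],"rot":[0,0,0.186],"claw":1},
    {"delta_pos":[-0.745,0.3,0],"rot":[0,0,0.186],"claw":1},
    {"delta_pos":[-0.745,0.3,0],"rot":[0,0,0.186],"claw":1},
    {"delta_pos":[-0.745,0.3,0],"rot":[0,0,0.186],"claw":1}
  ]
}}

```text
clock: 29.65
ee_pos: [0.5605, -0.3071, 0.1996]
eef_rot: [[0.539, 0.842, -0.001], [0.842, -0.539, 0.002], [0.001, -0.002, -1.0]]
force: [-0.4, 0.4, -0.1]
grip_width: 0.999
```

```bash
python3 -c "
from plan import *
steps([(.558,-.3685,.10,1.0)])"
```

```text
t 29.65 at [ 0.5605 -0.3071  0.1996] psi 1.0016 tilt [-0.001   0.0016] F [-0.4  0.4 -0.1] w 0.999
-> (0.558, -0.3685, 0.1, 1.0) d [-0.266, 0.156, 0.498] r [-0.003, -0.002, 0.003]  rows 2.3
```

>>> {"name": "apply_moves", "arguments": {
  "plan": [
    {"delta_pos":[-0.15,0.08,0.2],"rot":[0,0,0],"claw":1},
    {"delta_pos":[-0.266,0.156,0.4],"rot":[0,0,0],"claw":1},
    {"delta_pos":[-0.266,0.156,0.498],"rot":[0,0,0],"claw":1},
    {"delta_pos":[-0.266,0.156,0.498],"rot":[0,0,0],"claw":1},
    {"delta_pos":[-0.266,0.156,0.498],"rot":[0,0,0],"claw":1},
    {"delta_pos":[-0.266,0.156,0.498],"rot":[0,0,0],"claw":1}
  ]
}}

```text
clock: 30.25
ee_pos: [0.5588, -0.3698, 0.1024]
eef_rot: [[0.539, 0.842, 0.001], [0.842, -0.539, -0.0], [0.0, 0.001, -1.0]]
force: [0.5, -0.8, 0.4]
grip_width: 0.996
```

```bash
python3 -c "
from plan import *
steps([(.558,-.3685,.003,1.0)])
p=robot.get_image('scene');f=p['frame'];u,v=map(int,proj(p,[.558,-.3685,.06]));save('s14',f[v-40:v+40,u-50:u+50],6)"
```

```text
t 30.25 at [ 0.5588 -0.3698  0.1024] psi 1.0013 tilt [ 0.0015 -0.0005] F [ 0.5 -0.8  0.4] w 0.996
-> (0.558, -0.3685, 0.003, 1.0) d [0.003, -0.007, 0.497] r [0.003, -0.001, 0.003]  rows 2.0
```

View pics/s14.png

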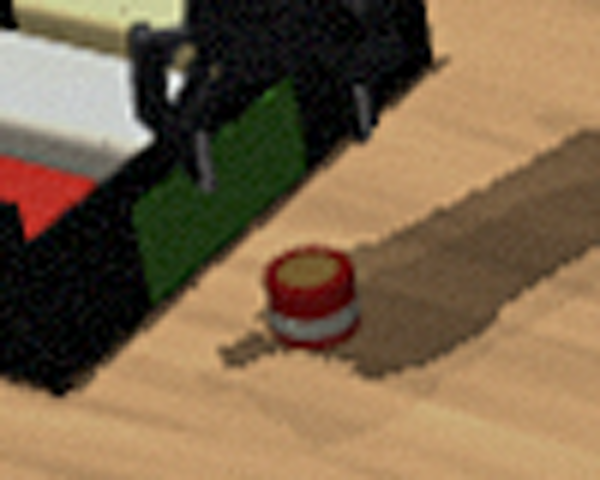

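```bash
python3 -c "
from h import *
p=robot.get_image('scene');u,v=map(int,proj(p,[.558,-.3685,.06]))
for a,b in [(60,393),(150,303),(290,190),(440,65)]: print(np.round(ray(p,u-50+a/6,v-40+b/6,0),3))
p=robot.get_image('top')
for a,b in [(610,170),(620,335)]: print([np.round(ray(p,a/1.25,b/1.25,z),3) for z in (0,.1)])
"
```

```text
[ 0.674 -0.463  0.   ]
[ 0.581 -0.471  0.   ]
[ 0.446 -0.466  0.   ]
[ 0.279 -0.464  0.   ]
[array([ 0.687, -0.467,  0.   ]), array([ 0.664, -0.431,  0.1  ])]
[array([ 0.275, -0.47 ,  0.   ]), array([ 0.278, -0.434,  0.1  ])]
```

Crate wall is at y = −0.465, so there is 40 mm or more of clearance. Descending.

>>> {"name": "apply_moves", "arguments": {
  "plan": [
    {"delta_pos":[0.004,-0.004,0.15],"rot":[0,0,0],"claw":1},
    {"delta_pos":[0.004,-0.004,0.3],"rot":[0,0,0],"claw":1},
    {"delta_pos":[0.004,-0.004,0.43],"rot":[0,0,0],"claw":1},
    {"delta_pos":[0.004,-0.004,0.497],"rot":[0,0,0],"claw":1},
    {"delta_pos":[0.004,-0.004,0.497],"rot":[0,0,0],"claw":1},
    {"delta_pos":[0.004,-0.004,0.497],"rot":[0,0,0],"claw":1}
  ]
}}

```text
clock: 31.0
ee_pos: [0.5576, -0.3702, 0.0022]
eef_rot: [[0.541, 0.841, 0.0], [0.841, -0.541, -0.0], [-0.0, 0.001, -1.0]]
force: [0.2, -0.8, 1.0]
grip_width: 0.996
```

```bash
python3 -c "
from plan import *
steps([(.558,-.3685,.003,1.0)])"
```

```text
t 31.0 at [ 0.5576 -0.3702  0.0022] psi 0.9993 tilt [ 0.0004 -0.0004] F [ 0.2 -0.8  1. ] w 0.996
-> (0.558, -0.3685, 0.003, 1.0) d [0.008, -0.003, -0.004] r [0.001, 0.0, -0.001]  rows 0.0
```

Nudge 1.6 mm, then close.

>>> {"name": "apply_moves", "arguments": {
  "plan": [
    {"delta_pos":[0.008,-0.003,-0.004],"rot":[0,0,0],"claw":1},
    {"delta_pos":[0.008,-0.003,-0.004],"rot":[0,0,0],"claw":1},
    {"delta_pos":[0.008,-0.003,-0.004],"rot":[0,0,0],"claw":-1},
    {"delta_pos":[0.008,-0.003,-0.004],"rot":[0,0,0],"claw":-1},
    {"delta_pos":[0.008,-0.003,-0.004],"rot":[0,0,0],"claw":-1},
    {"delta_pos":[0.008,-0.003,-0.004],"rot":[0,0,0],"claw":-1},
    {"delta_pos":[0.008,-0.003,-0.004],"rot":[0,0,0],"claw":-1},
    {"delta_pos":[0.008,-0.003,-0.004],"rot":[0,0,0],"claw":-1}
  ]
}}

```text
clock: 31.8
ee_pos: [0.5575, -0.3685, 0.0025]
eef_rot: [[0.541, 0.841, -0.0], [0.841, -0.541, -0.0], [-0.0, -0.0, -1.0]]
force: [-2.6, 1.3, 9.5]
grip_width: 0.595
```

>>> {"name": "apply_moves", "arguments": {
  "plan": [
    {"delta_pos":[0,0,-0.15],"rot":[0,0,0],"claw":-1},
    {"delta_pos":[0,0,-0.35],"rot":[0,0,0],"claw":-1},
    {"delta_pos":[0,0,-0.55],"rot":[0,0,0],"claw":-1},
    {"delta_pos":[0,0,-0.8],"rot":[0,0,0],"claw":-1},
    {"delta_pos":[0,0,-1.0],"rot":[0,0,0],"claw":-1},
    {"delta_pos":[0,0,-1.0],"rot":[0,0,0],"claw":-1},
    {"delta_pos":[0,0,-1.0],"rot":[0,0,0],"claw":-1}
  ]
}}

```text
clock: 32.5
ee_pos: [0.5575, -0.3685, 0.2023]
eef_rot: [[0.541, 0.841, 0.0], [0.841, -0.541, -0.001], [-0.0, 0.0, -1.0]]
force: [0.3, 0.5, -1.8]
grip_width: 0.593
```

```bash
python3 -c "
from plan import *
steps([(.56,-.19,.21,1.093),(.574,-.0,.21,1.093)])
p=robot.get_image('scene');f=p['frame'];u,v=map(int,proj(p,[.558,-.3685,.22]));save('s15',f[v-40:v+40,u-50:u+50],6)"
```

```text
t 32.5 at [ 0.5575 -0.3685  0.2023] psi 0.9991 tilt [ 0.     -0.0006] F [ 0.3  0.5 -1.8] w 0.593
-> (0.56, -0.19, 0.21, 1.093) d [0.757, -0.472, -0.039] r [0.001, 0.001, -0.188]  rows 3.6
-> (0.574, -0.0, 0.21, 1.093) d [0.876, -0.375, 0.0] r [0.0, 0.0, 0.0]  rows 3.8
```

View pics/s15.png

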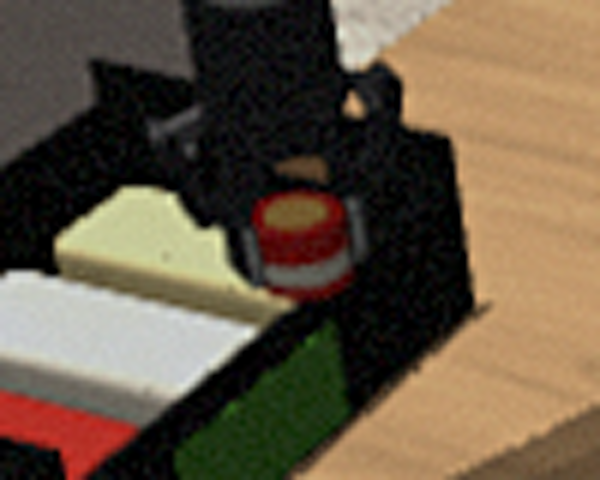

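Tin held upright. With the arm clear of the row, I'm checking the stack before placing.

```bash
python3 grab.py b.pkl
python3 - <<'E'
import fit; from fit import *
d=pickle.load(open('b.pkl','rb'))
bf=boxfaces
def model(name,v):
    x,y,yaw=v
    if name=='y': return bf(x,y,yaw,.08,.05,.11,.045)+label(x,y,yaw,.125,.026,.066)
    c,s=np.cos(yaw),np.sin(yaw)
fit.model=model
for cams in (('top','scene'),('top',),('scene',)):
    print(cams,fit.fit(d,'y',[.574,.034,-.478],cams,pad=4))
f=np.clip(d['top']['frame']*2,0,255).astype(np.uint8); u,v=map(int,proj(d['top'],[.574,.034,.1]))
save('t1',f[v-30:v+30,u-40:u+40],8)
E
```

```text
Traceback (most recent call last):
AttributeError: 'function' object has no attribute 'fit'
```

Run:
```python
import fit as M; from h import *; import pickle
d=pickle.load(open('b.pkl','rb'))
M.model=lambda n,v: M.boxfaces(v[0],v[1],v[2],.08,.05,.11,.045)+M.label(v[0],v[1],v[2],.125,.026,.066)
for cams in (('top','scene'),('top',),('scene',)):
    print(cams,M.fit(d,'y',[.574,.034,-.478],cams,pad=4))
f=np.clip(d['top']['frame']*2,0,255).astype(np.uint8); u,v=map(int,proj(d['top'],[.574,.034,.1]))
save('t1',f[v-30:v+30,u-40:u+40],8)
```

```text
('top', 'scene') (array([ 0.57297177,  0.03333318, -0.48350026]), np.float64(0.9132366548976256))
('top',) (array([ 0.57317092,  0.03470392, -0.48234928]), np.float64(0.4095724949656406))
('scene',) (array([ 0.57315858,  0.03227514, -0.48491372]), np.float64(0.4984013192664756))
```

View pics/t1.png

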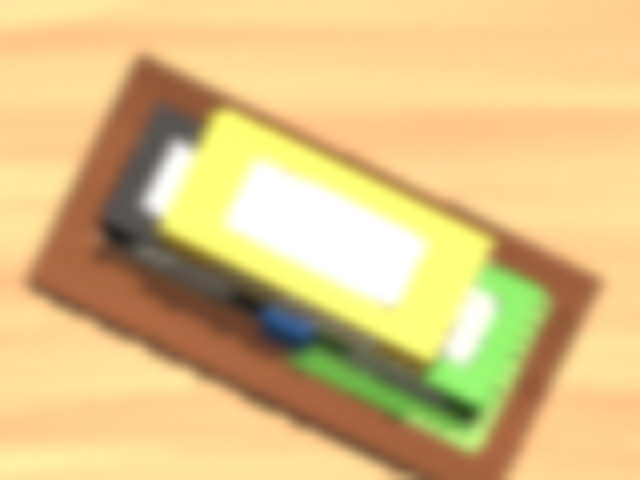

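The top view shows the yellow box bridging both cartons evenly. Fitted centre is (0.573, 0.0335), within about 1 mm of the board centre.

>>> {"name": "apply_moves", "arguments": {
  "plan": [
    {"delta_pos":[0.25,-0.15,-0.03],"rot":[0,0,-0.1],"claw":-1},
    {"delta_pos":[0.5,-0.3,-0.04],"rot":[0,0,-0.188],"claw":-1},
    {"delta_pos":[0.757,-0.472,-0.04],"rot":[0,0,-0.188],"claw":-1},
    {"delta_pos":[0.757,-0.472,-0.04],"rot":[0,0,-0.188],"claw":-1},
    {"delta_pos":[0.757,-0.472,-0.04],"rot":[0,0,-0.188],"claw":-1},
    {"delta_pos":[0.757,-0.472,-0.04],"rot":[0,0,-0.188],"claw":-1}
  ]
}}

```text
clock: 33.75
ee_pos: [0.5602, -0.1898, 0.2101]
eef_rot: [[0.459, 0.889, -0.0], [0.889, -0.459, -0.0], [-0.001, -0.0, -1.0]]
force: [-0.2, -1.5, -1.7]
grip_width: 0.591
```

>>> {"name": "apply_moves", "arguments": {
  "plan": [
    {"delta_pos":[0.25,-0.1,0],"rot":[0,0,0],"claw":-1},
    {"delta_pos":[0.5,-0.2,0],"rot":[0,0,0],"claw":-1},
    {"delta_pos":[0.75,-0.32,0],"rot":[0,0,0],"claw":-1},
    {"delta_pos":[0.87,-0.375,0],"rot":[0,0,0],"claw":-1},
    {"delta_pos":[0.87,-0.375,0],"rot":[0,0,0],"claw":-1},
    {"delta_pos":[0.87,-0.375,0],"rot":[0,0,0],"claw":-1}
  ]
}}

```text
clock: 34.35
ee_pos: [0.5736, -0.0015, 0.2098]
eef_rot: [[0.46, 0.888, -0.001], [0.888, -0.46, -0.0], [-0.001, -0.001, -1.0]]
force: [-0.1, -0.8, -1.3]
grip_width: 0.585
```

```bash
python3 -c "
from plan import *
steps([(.5735,.034,.18,1.093)])"
```

```text
t 34.35 at [ 0.5736 -0.0015  0.2098] psi 1.0933 tilt [-0.0008 -0.0002] F [-0.1 -0.8 -1.3] w 0.585
-> (0.5735, 0.034, 0.18, 1.093) d [0.158, -0.082, 0.149] r [-0.001, 0.001, 0.001]  rows 0.9
```

>>> {"name": "apply_moves", "arguments": {
  "plan": [
    {"delta_pos":[0.08,-0.04,0.05],"rot":[0,0,0],"claw":-1},
    {"delta_pos":[0.158,-0.082,0.149],"rot":[0,0,0],"claw":-1},
    {"delta_pos":[0.158,-0.082,0.149],"rot":[0,0,0],"claw":-1},
    {"delta_pos":[0.158,-0.082,0.2],"rot":[0,0,0],"claw":-1},
    {"delta_pos":[0.158,-0.082,0.3],"rot":[0,0,0],"claw":-1},
    {"delta_pos":[0.158,-0.082,0.36],"rot":[0,0,0],"claw":-1},
    {"delta_pos":[0.158,-0.082,0.36],"rot":[0,0,0],"claw":-1},
    {"delta_pos":[0.158,-0.082,0.36],"rot":[0,0,0],"claw":-1}
  ]
}}

```text
clock: 35.15
ee_pos: [0.5735, 0.0341, 0.1382]
eef_rot: [[0.46, 0.888, -0.001], [0.888, -0.46, 0.0], [-0.0, -0.001, -1.0]]
force: [-0.4, 0.1, -0.8]
grip_width: 0.594
```

```bash
python3 -c "
from plan import *
steps([(.5735,.034,.1285,1.093)])"
```

```text
t 35.15 at [0.5735 0.0341 0.1382] psi 1.0924 tilt [-0.0007  0.0001] F [-0.4  0.1 -0.8] w 0.594
-> (0.5735, 0.034, 0.1285, 1.093) d [-0.0, 0.0, 0.048] r [-0.001, 0.001, -0.001]  rows 0.2
```

>>> {"name": "apply_moves", "arguments": {
  "plan": [
    {"delta_pos":[0,0,0.025],"rot":[0,0,0],"claw":-1},
    {"delta_pos":[0,0,0.045],"rot":[0,0,0],"claw":-1},
    {"delta_pos":[0,0,0.05],"rot":[0,0,0],"claw":-1},
    {"delta_pos":[0,0,0.05],"rot":[0,0,0],"claw":-1},
    {"delta_pos":[0,0,0.05],"rot":[0,0,0],"claw":-1}
  ]
}}

```text
clock: 35.65
ee_pos: [0.5733, 0.0348, 0.128]
eef_rot: [[0.459, 0.888, -0.001], [0.888, -0.459, 0.0], [-0.0, -0.001, -1.0]]
force: [-0.1, -0.3, -0.7]
grip_width: 0.586
```

>>> {"name": "apply_moves", "arguments": {
  "plan": [
    {"delta_pos":[0,0,0.002],"rot":[0,0,0],"claw":-1},
    {"delta_pos":[0,0,0.003],"rot":[0,0,0],"claw":-1},
    {"delta_pos":[0,0,0.003],"rot":[0,0,0],"claw":-1}
  ]
}}

```text
clock: 35.95
ee_pos: [0.5733, 0.0348, 0.1275]
eef_rot: [[0.46, 0.888, -0.0], [0.888, -0.46, 0.0], [-0.0, -0.0, -1.0]]
force: [-1.6, -0.3, 2.7]
grip_width: 0.588
```

Contact. Releasing and retreating.

>>> {"name": "apply_moves", "arguments": {
  "plan": [
    {"delta_pos":[0,0,0],"rot":[0,0,0],"claw":0.4},
    {"delta_pos":[0,0,0],"rot":[0,0,0],"claw":0.7},
    {"delta_pos":[0,0,0],"rot":[0,0,0],"claw":1},
    {"delta_pos":[0,0,0],"rot":[0,0,0],"claw":1},
    {"delta_pos":[0,0,0],"rot":[0,0,0],"claw":1}
  ]
}}

```text
clock: 36.45
ee_pos: [0.5732, 0.0347, 0.1273]
eef_rot: [[0.46, 0.888, -0.001], [0.888, -0.46, 0.0], [-0.0, -0.001, -1.0]]
force: [-0.2, -0.5, -0.2]
grip_width: 1.004
```

>>> {"name": "apply_moves", "arguments": {
  "plan": [
    {"delta_pos":[0,0,-0.1],"rot":[0,0,0],"claw":1},
    {"delta_pos":[0,0,-0.3],"rot":[0,0,0],"claw":1},
    {"delta_pos":[0,0,-0.5],"rot":[0,0,0],"claw":1},
    {"delta_pos":[0,0,-0.6],"rot":[0,0,0],"claw":1},
    {"delta_pos":[0,0,-0.6],"rot":[0,0,0],"claw":1}
  ]
}}

```text
clock: 36.95
ee_pos: [0.5745, 0.0349, 0.2503]
eef_rot: [[0.46, 0.888, 0.004], [0.888, -0.46, 0.0], [0.002, 0.003, -1.0]]
force: [0.4, -0.3, -0.1]
grip_width: 0.996
```

>>> {"name": "apply_moves", "arguments": {
  "plan": [
    {"delta_pos":[-0.4,0.2,0],"rot":[0,0,0],"claw":1},
    {"delta_pos":[-0.9,0.4,0],"rot":[0,0,0],"claw":1},
    {"delta_pos":[-0.9,0.4,0],"rot":[0,0,0],"claw":1},
    {"delta_pos":[-0.9,0.4,0],"rot":[0,0,0],"claw":1},
    {"delta_pos":[-0.9,0.4,0],"rot":[0,0,0],"claw":1},
    {"delta_pos":[-0.9,0.4,0],"rot":[0,0,0],"claw":1}
  ]
}}

```text
clock: 37.55
ee_pos: [0.5611, -0.1628, 0.2463]
eef_rot: [[0.461, 0.887, -0.002], [0.887, -0.461, 0.001], [-0.0, -0.002, -1.0]]
force: [0.6, 0.7, 0.1]
grip_width: 1.0
```

Run:
```python
from h import *
s=robot.observe(); print(s['clock'],s['ee_pos'],s['force'])
a=robot.get_image('scene');f=a['frame'];u,v=map(int,proj(a,[.574,.034,.1]))
b=robot.get_image('top');g=np.clip(b['frame'].astype(float)*2,0,255).astype(np.uint8);U,V=map(int,proj(b,[.574,.034,.1]))
save('f1',np.hstack([f[v-45:v+45,u-50:u+50],g[V-45:V+45,U-60:U+40]]),4)
save('f2',f,1.25)
for q in ['honey_jar','tomato_punnet','mushroom_punnet','red_tin']:
    for p in (a,b): print(q,[np.round(d['xyz'],3).tolist() for d in robot.boxes_of(p,q)[:2]])
```

```text
37.55 [ 0.5611096  -0.16278144  0.2463287 ] [0.55379806 0.71638676 0.07101832]
honey_jar [[0.394, -0.009, 0.065]]
honey_jar [[0.382, -0.018, 0.073]]
tomato_punnet [[0.803, -0.161, 0.043]]
tomato_punnet [[0.537, -0.024, 0.08]]
mushroom_punnet [[0.798, 0.19, 0.046]]
mushroom_punnet [[0.782, 0.185, 0.047]]
red_tin [[0.585, 0.038, 0.164]]
red_tin []
```

View pics/f1.png

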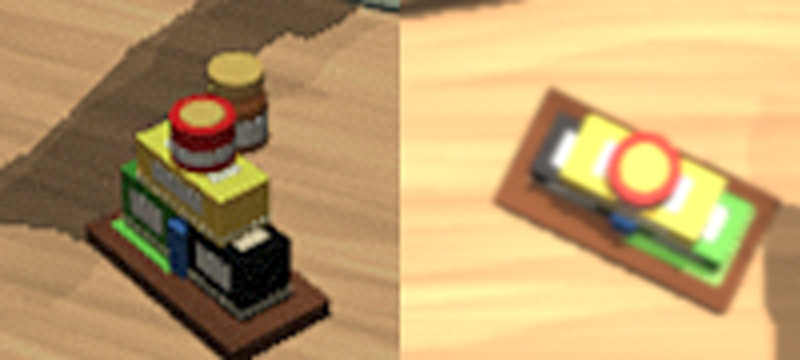

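View pics/f2.png

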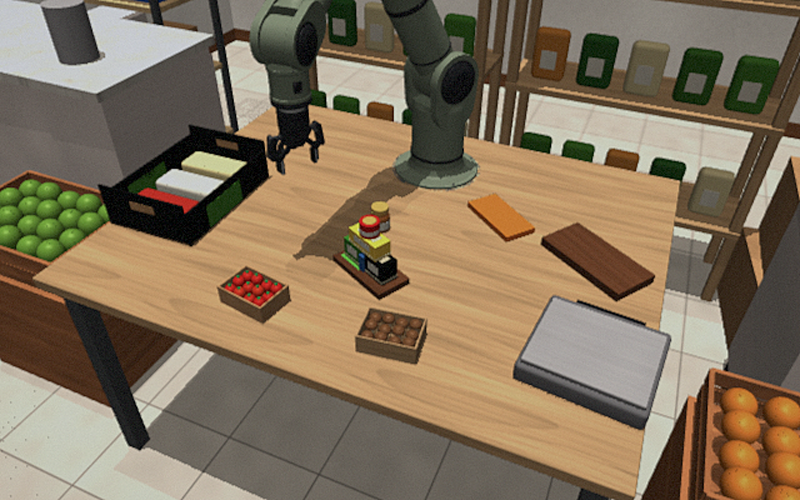

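The stack stands: tin centred at (645,170), yellow over the spacer at (625,222), and the arm is clear. In the full scene view (375,255) the jar and both punnets are where they were. Handing in.

```bash
python3 -c "
from workcell import robot
print(robot.sign_off())"
```

```text
the job is handed in; nothing more can be done
None
```

The display is finished and handed in, about 38 s on the robot's clock. I placed the pieces in the order asked:

- **Spacer:** slid against the black carton until the wrist felt about 8 N of contact, then released.
- **Green carton:** stood on the mat and slid up to the spacer the same way. Contact came within about 1 mm of where I predicted.
- **Yellow box:** laid across both cartons. The fit afterwards put its centre about 1 mm from the board centre.
- **Red tin:** set upright on the middle of the yellow box.

**Last checks:** both cameras show the stack standing with the spacer still in the gap and the arm clear. The largest contact force I read was about 16 N.

**Disagreements in the last network readings:**
- The jar and mushroom punnet read at their old places within the network's usual scatter. The largest shift was about 16 mm, for the jar in the scene view, where the stack now hides part of it. The jar looked unmoved in the pictures.
- The tomato punnet read unchanged in the scene view. In the top view the network pointed at the stack instead, with the tin on it.
- The tin was not detected in the top view, though it is plainly visible there, centred on the yellow box.

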